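# Refill the capsule drum of the coffee machine

## Robot

A 7-joint arm with a two-finger parallel gripper is mounted at the origin on a cart in front of the work surface, level with it; the furniture and walls round the work are solid. World frame = base frame: x ahead of the robot, y to its left, z up, the work surface at z = 0. Lengths are in mm, angles in rad, forces in N, time in s.
With the tool pointing down it reaches from about 400 to 875 mm from the base axis. Payload 4.4 kg.
Tool frame: the origin (TCP) lies midway between the tips of the shut fingers; the grasp point (between the pads) lies 19 mm behind it; z points along the fingers, y is the line along which they close (so a half turn about z gives the same grasp; the last joint's range is limited). The gripper opens to 85 mm and grips with 20 to 120 N. Pads are 22 mm wide; open, the fingers measure 114 mm over their backs; the gripper's body (76 mm by 85 mm) begins 54 mm behind the grasp point. The pads swing forward as they close: fully open they stand 13 mm farther back than shut.
Start: joints at [1.055, 0.628, 0.038, 1.517, -0.027, 0.996, -0.02], TCP at [282.64, -585.349, 210.413] pointing down, gripper open.
Joint ranges: [-3.06, 3.06], [-0.37, 2.12], [-1.25, 1.32], [0.18, 2.47], [-1.1, 4.24], [0.23, 1.98], [-2.94, 2.94]. Speed limits (rad/s): [2.57, 2.57, 3.14, 3.14, 3.14, 3.14, 3.14].

## Interface

Orientations are given as [roll, pitch, yaw] about the fixed x, y, z axes, in that order (R = Rz(yaw) Ry(pitch) Rx(roll)).
In Python, from cell import ctrl gives the robot as it stands. The module is installed in compiled form; this text tells all that it offers.
- The arm moves only by the tool step_arm, never from a script. Its argument "commands" is one flat list of numbers, 7 for each row, row after row: the shift along the tool's x, y, z in cm, then the turn, a rotation vector about the tool's x, y, z in rad, then the opening, from 0 (shut) to 1 (fully open). A call has 1 to 10 rows; each row is the pose to reach, as a shift and turn from the pose commanded when the call began, along the tool's axes at that moment; what a row does not reach only later rows make up. A row lasts 1/10 s, in which the tool goes at most 50 mm and 8.59 degrees, less where a joint would pass 70% of its speed; a pose out of reach is approached as far as the arm can. A call with a gripper value outside its range is refused whole. The fingers move at their own pace and stop on an object; the grip force is fixed at half the most. Time passes only in rows, so rows that repeat a pose let the fingers close. It gives the time, the measured TCP pose, the force, the opening and the grip force at its end, in the units of the state.
- ctrl.read_state(): the state, without advancing time (a new reading comes with each control period).
- ctrl.get_image(name): name is "side" or "top"; returns a dict with "image" (480x640x3 uint8, red, green, blue), "range_z" (480x640 float32, mm along the optical axis (not along the pixel's ray), 0 where there is no reading), "vfov" (degrees; the focal length in pixels is half the picture's height over the tangent of half this angle, whatever the lens; pixels are square), "cx", "cy" (the principal point, pixels), "D" ([k1, k2, p1, p2, k3] as OpenCV has them; the pictures are not rectified), "world_to_cam" (4x4, takes a point from world to camera coordinates). Camera axes: x right, y down, z forward; pixel columns grow to the right and rows downward; lengths in mm; the calibration is good to about 2 mm. A picture is of the moment at which its call begins.
- ctrl.finish_job(): hands the job in; it is judged then, once.
The state is a dict: "clock": time; "qpos": joint angles; "qd": joint speeds; "tau": joint torques, N m; "eef_pos": TCP position; "tool_rot": TCP orientation; "force": force on the tool from outside, world axes, zero at the start; "torque": the same for the moment, N m; "width": finger opening in mm; "gripper_force": force on a finger pad.
Only numpy, scipy, OpenCV 4.12 (cv2) and the standard library are available. Lean on these libraries where they do the work, as an engineer would, in place of code of your own. Each camera call takes 0.05 s, during which the arm holds its last target. There are 200 camera calls.

## Task

Refill the drum of the coffee machine: squeeze the release tab of its hatch, swing the hatch open, first take the used capsule out and put it in the steel bowl, then stand every fresh capsule that is on the worktop upright in the drum, one to a pocket. To bring the next pocket under the opening, pull the knob in the middle up, turn it to the next hole and let it snap down; at the end the knob must be fully down and the hatch shut and latched, and the mug, spoon and salt shaker must stay where they are.

Things in the scene. Friction and masses are not known exactly. Their poses are not given: they have to be found in the camera images.
- machine_mouth (a point): Centre of the filling opening (90 mm along x, 100 mm along y) in the coffee machine's deck, at deck level, 84 mm above the worktop. x points level from here to the knob, whose axis is 85 mm away; z up. The pocket floor is 56 mm below; the pocket in line is centred under this point. Capsules pass 6 mm under the deck.
- machine: Coffee machine, fixed: black housing 280 x 280 mm with a flat deck 84 mm above the worktop; behind it, from 140 mm beyond the knob's axis, a tower 266 mm high. Origin at worktop level on the axis of drum and knob; x points away from the user, from the opening to the tower.
- hatch_hinge (a point): Middle of the hatch's hinge axis (its y), at deck level, 49 mm from the centre of the opening on the user's side. The hatch is a grey plate 92 x 98 x 5 mm, its top flush with the deck. The frame turns with it: x runs along the plate from hinge to latch, z is the plate's outer normal (up when shut). It opens up and towards the user; the stiff hinge stays where it is left.
- hatch_latch (a point): Hatch grip, on the plate 74 mm from the hinge, turning with it: midway between a fixed grey lug (at -y) and the black sprung release tab (at +y), 22 mm above the plate. Both are 22 mm long (x), 30 mm high, 32 mm over their outer faces (26 with the tab in). One pinch along y presses the tab; so held, the hatch swings up about its hinge, turning between the fingers.
- hatch (a joint): Opening angle of the hatch: 0 shut and flush, 2.0 fully open, leaning towards the user. Moving it takes about 1 N at the latch. With the tab not pressed it lifts at most about 0.02. Pushed down shut (about 6 N at the latch), the hook is cammed aside and snaps in by itself.
- tab (a joint): Travel of the release tab towards the lug, m: 0 at rest (2.8 N), 0.006 fully in (5.2 N); the hook is clear of its striker from 0.0045.
- knob_grip (a point): Plunger knob: a black bar 46 mm long (this frame's x), 18 mm wide (y), 27 mm high; this point is on its axis, 12 mm below its top. Under it along +x a steel index arm, 11 mm wide, reaches 36 mm out, 15 to 21 mm below this point; its pin drops into one of five holes, 72 degrees apart, in a steel plate 22 mm below this point. The knob turns the drum.
- plunger (a joint): How far the knob is pulled up, m: 0 fully down with the pin in a hole, 0.014 the upper stop. The pin is clear of its hole from 0.009; the spring pulls down with 4 N (down) to 9 N (fully up). Let go between two holes, the pin rests on the plate at 0.008 and drops when turned to a hole.
- drum (a joint): Turn of the drum and knob, rad, anticlockwise seen from above positive; any number of turns from -7 to 7. The pin enters at multiples of 1.2566 (72 degrees), within about 0.08; at each of them one pocket lies under the opening. It turns easily (0.03 N m) either way when the pin is out.
- drum_axis (a point): Centre of the grey drum at the level of its pocket floors; turns with it (x along the index arm). Five open pockets at radius 85 mm, 72 degrees apart, one of them opposite the arm (at -x; it is under the opening when the drum reads 0). Pockets are about 64 mm wide; the ribs between them and the rim are 8 mm high.
- used_mid (a point): Used coffee capsule, which stands in the pocket under the hatch at the start: aluminium cup with a white top pierced by dark holes, 37 mm diameter at the foot, 40 mm below the rim, 42 mm at the rim, 43 mm high, about 30 g; this point is on its axis 22 mm above its foot; z is its axis.
- cap1_mid (a point): Fresh coffee capsule, same shape as the used one but with a plain white top; stands on the worktop at the start, or is absent. This point is on its axis 22 mm above its foot; z is its axis.
- cap2_mid (a point): Fresh coffee capsule, same shape as the used one but with a plain white top; stands on the worktop at the start, or is absent. This point is on its axis 22 mm above its foot; z is its axis.
- cap3_mid (a point): Fresh coffee capsule, same shape as the used one but with a plain white top; stands on the worktop at the start, or is absent. This point is on its axis 22 mm above its foot; z is its axis.
- cap4_mid (a point): Fresh coffee capsule, same shape as the used one but with a plain white top; stands on the worktop at the start, or is absent. This point is on its axis 22 mm above its foot; z is its axis.
- cap5_mid (a point): Fresh coffee capsule, same shape as the used one but with a plain white top; stands on the worktop at the start, or is absent. This point is on its axis 22 mm above its foot; z is its axis.
- bowl_mid (a point): Round steel bowl for used capsules, 124 mm across the rim, 45 mm high, loose, standing on the worktop; this point is on its axis 10 mm above its foot.
- mug: Blue and white mug, 78 mm across, 92 mm high, on the drip tray of the machine's tower; origin under it at the foot. To be left alone.
- spoon: Teaspoon lying on the worktop near the edge, 130 mm long; origin at its centre. To be left alone.
- salt: Salt shaker, 44 mm across, 90 mm high, at the back right; origin at its foot. To be left alone.

How it is judged:
By the outcome, as a careful person would: the job done as asked, in the order asked, and still so for the second after the job is handed in, with the robot touching nothing.
Of cap1, cap2, cap3, cap4, cap5 only 3 to 4 are there at a start; the rules pass over those that are not, and their reading is None.
At some moment in a run one of cap1, cap2, cap3, cap4, cap5 may be knocked a few centimetres aside while the robot is not near it.
It also fails if it takes over 210 s, if anything falls off the work surface, if the arm or the gripper's body presses on something with over 40 N, if the wrist force passes 120 N, or if a joint passes its speed limit or range.

## Working session

There is one attempt and no reset: what is moved stays moved. The work goes in short steps, Python scripts to look and compute and a tool call to move; the robot and the scene stay as the last step left them, time stands still between calls to the robot, and variables do not carry over. Pictures are saved under pics/ and viewed, at most 16 in all, crops included, and the job is handed in when it is done.

Besides the shell and the picture viewer there is one more tool, called after "Request:" by a JSON object that holds its "name" and its "arguments", one argument or row to a line. step_arm: Moves the arm, as the interface text tells. Its arguments: {"type":"object","properties":{"commands":{"type":"array"}},"required":["commands"]}

```bash
mkdir -p pics; cat > h.py <<'E'
import numpy as np, cv2, pickle
from scipy.spatial.transform import Rotation as Ro
from cell import ctrl
def snap(name,fn=None):
    d=ctrl.get_image(name); pickle.dump(d,open(f'{name}.pkl','wb'))
    if fn: cv2.imwrite('pics/'+fn,d['image'][:,:,::-1])
    return d
def load(name): return pickle.load(open(f'{name}.pkl','rb'))
def K(d):
    f=240/np.tan(np.radians(d['vfov'])/2); return np.array([[f,0,d['cx']],[0,f,d['cy']],[0,0,1]])
def ray(d,u,v):
    p=cv2.undistortPoints(np.array([[[u,v]]],float),K(d),np.array(d['D']))[0,0]
    T=np.linalg.inv(d['world_to_cam']); return T[:3,3],T[:3,:3]@np.array([p[0],p[1],1])
def atz(d,u,v,z):
    o,r=ray(d,u,v); return o+r*(z-o[2])/r[2]
def atd(d,u,v):
    o,r=ray(d,u,v); return o+r*float(d['range_z'][int(v),int(u)])
def proj(d,P):
    T=np.array(d['world_to_cam']); r=cv2.Rodrigues(T[:3,:3])[0]
    return cv2.projectPoints(np.array(P,float).reshape(-1,1,3),r,T[:3,3],K(d),np.array(d['D']))[0][:,0]
def cloud(d):
    vv,uu=np.mgrid[0:480,0:640]; p=cv2.undistortPoints(np.stack([uu.ravel(),vv.ravel()],1)[:,None].astype(float),K(d),np.array(d['D']))[:,0]
    z=d['range_z'].ravel(); C=np.c_[p*z[:,None],z]; T=np.linalg.inv(d['world_to_cam'])
    return (C@T[:3,:3].T+T[:3,3]).reshape(480,640,3)
def crop(d,fn,x0,y0,w,h,s):
    cv2.imwrite('pics/'+fn,cv2.resize(d['image'][y0:y0+h,x0:x0+w,::-1],None,fx=s,fy=s,interpolation=cv2.INTER_CUBIC))
def togo(p,yaw=None):
    """shift (cm) in tool axes to bring TCP to p (mm)"""
    s=ctrl.read_state(); R=rot(s); print('shift cm',np.round(R.T@(np.array(p)-s['eef_pos'])/10,2))
def rot(s):
    r=np.array(s['tool_rot']); return r if r.shape==(3,3) else Ro.from_euler('xyz',r).as_matrix()
E
python3 - <<'E'
from h import *
for n in('top','side'):
    d=snap(n,n+'0.png'); print(n,d['vfov'],d['cx'],d['cy'],d['D'],np.round(np.linalg.inv(d['world_to_cam'])[:3,3:].T), )
s=ctrl.read_state();print(s)
print(np.round(rot(s),2))
E
```

```text
top 55.51179714089708 319.73230966473665 245.22953547285675 [0.0342401 0.        0.        0.        0.       ] [[452. -98. 992.]]
side 56.01731792806993 321.33887327207697 238.1134843565981 [-0.0399926  0.         0.         0.         0.       ] [[ 600. -899.  562.]]
{'clock': 0.1, 'qpos': array([ 1.05526257,  0.62922907,  0.03846239,  1.51824537, -0.02698592,
        0.99627019, -0.01999705]), 'qd': array([ 1.24993063e-03, -2.09703449e-03, -3.09027424e-05, -3.45591148e-03,
        3.22521777e-04,  6.07592646e-04, -4.34285647e-04]), 'tau': array([ 2.41950402e-03, -5.64536119e+01,  1.22980535e+00, -1.93976927e+01,
        1.11171059e-02,  5.37764485e-03,  1.74800351e-05]), 'eef_pos': array([ 282.33925911, -584.84673754,  209.60453878]), 'tool_rot': array([-3.13995951e+00,  3.64380014e-05,  4.49730635e-01]), 'force': array([0.13572246, 0.82128919, 0.20185908]), 'torque': array([ 0.01067432, -0.02138181, -0.01738783]), 'gripper_force': 0.0, 'width': 85.3189785156836}
[[ 0.9   0.43 -0.  ]
 [ 0.43 -0.9   0.  ]
 [-0.   -0.   -1.  ]]
```

View pics/top0.png

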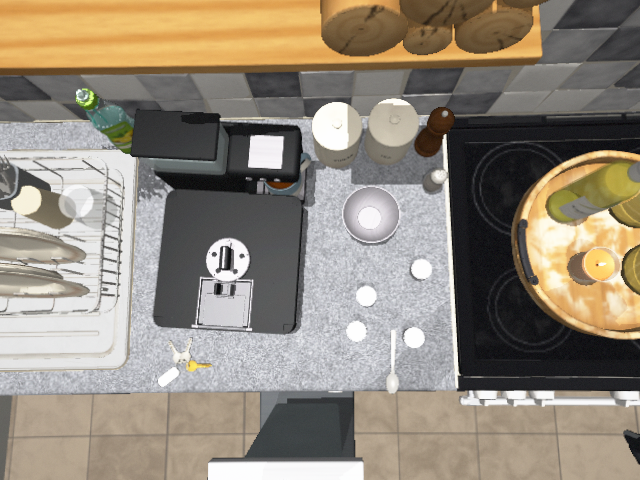

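View pics/side0.png

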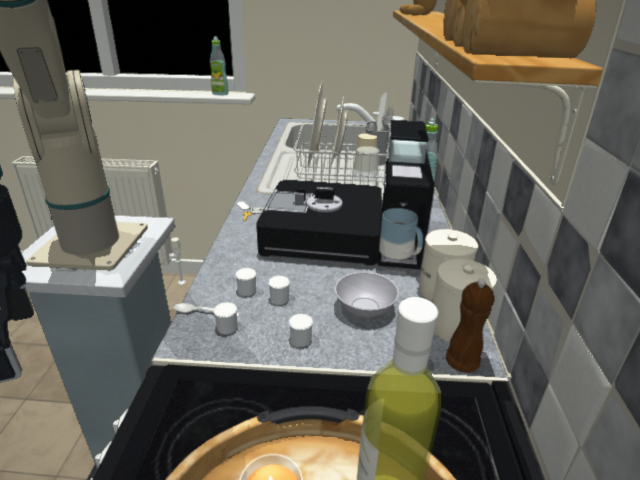

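The top view shows four fresh capsules at (421,269), (366,296), (356,331) and (414,338). The bowl is at (370,215), the knob at (228,259), and the hatch lug and tab near (224,289).

```bash
python3 - <<'E'
from h import *
d=load('top'); crop(d,'m1.png',150,180,160,120+40,4)
c=load('side')
im=d['image'].astype(int)
m=((im.min(2)>215)).astype(np.uint8)
n,l,st,ce=cv2.connectedComponentsWithStats(m)
for i in range(1,n):
    if 150<st[i,4]<700 and 330<ce[i][0]<450 and ce[i][1]>240: print(ce[i].round(1),st[i],atz(d,*ce[i],43).round(1))
print('bowl rim', [atz(d,u,v,45).round(0) for u,v in((342.5,214),(399.5,214),(371,187),(371,243))])
C=cloud(d)
# deck plane
s=C[190:330,160:300].reshape(-1,3); k=abs(s[:,2]-84)<6; print('deck z',np.median(s[k,2]), k.mean())
for z0,z1 in((96,101),(101,106),(106,114),(114,125),(125,150)):
    sub=C[200:330,190:260]; kk=(sub[...,2]>z0)&(sub[...,2]<z1); print(z0,kk.sum(),np.round(sub[kk].mean(0),1),np.round(sub[kk].min(0)),np.round(sub[kk].max(0)))
E
```

```text
[421.4 268.6] [411 259  22  21 337] [ 537.7 -286.4   43. ]
[365.8 295.7] [356 286  21  20 332] [ 483.1 -170.2   43. ]
[356.2 331. ] [346 321  23  21 349] [ 411.7 -148.8   43. ]
[413.8 337.2] [404 327  21  21 342] [ 398.6 -265.2   43. ]
[392.6 363.5] [388 328  10  65 337] [ 347.  -220.5   43. ]
bowl rim [array([ 655., -125.,   45.]), array([ 654., -245.,   45.]), array([ 713., -187.,   45.]), array([ 593., -184.,   45.])]
deck z 84.05476570650217 0.8667857142857143
96 43 [553.2 107.3  98. ] [485.  67.  96.] [591. 137. 101.]
101 24 [523.1 104.4 103.9] [487.  95. 101.] [588. 123. 106.]
106 76 [514.  107.6 111.2] [485.  96. 106.] [577. 128. 114.]
114 146 [540.7 106.8 120.6] [487.  96. 114.] [579. 127. 125.]
125 127 [555.8 107.1 126.6] [534.  99. 125.] [577. 116. 130.]
```

View pics/m1.png

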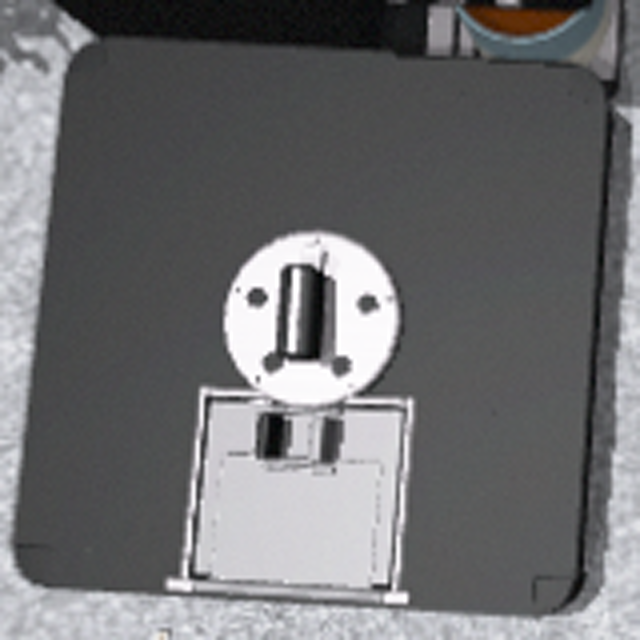

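The crop shows the knob bar, with its arm pointing away from the user (drum ≈ 0), and four free holes. The tab is on the left and the lug on the right, about (270,436) and (328,440) in the crop. The hinge rod runs (167,585)–(408,598).

```bash
python3 - <<'E'
from h import *
d=load('top'); P=lambda a,b,z:atz(d,150+a/4-.4,180+b/4-.4,z).round(1)
print('hinge',P(167,585,84),P(408,598,84))
print('frame top',P(203,390,84),P(410,402,84))
print('deck L',P(68,100,84),P(28,500,84),'R',P(605,140,84),P(586,520,84))
print('disc', P(224,318,93),P(400,316,93),P(312,231,93),P(312,404,93))
print('holes',P(257,297,93),P(368,304,93),P(274,363,93),P(341,365,93))
C=cloud(d)
v,u=np.mgrid[0:480,0:640]
for z0,z1,r in((125,132,'knob'),(110,118,'grip')):
    for x0,x1 in((525,590),(470,525)):
        k=(C[...,2]>z0)&(C[...,2]<z1)&(C[...,0]>x0)&(C[...,0]<x1)&(C[...,1]>70)&(C[...,1]<140)
        if k.sum()>3: print(r,k.sum(),C[k].mean(0).round(1),C[k].min(0).round(),C[k].max(0).round(), cv2.fitLine(C[k][:,:2].astype(np.float32),2,0,.01,.01).ravel().round(3))
for y in(120,107,95):
  for c in range(480,600,0+6): pass
# side camera also
s=snap('side'); C=cloud(s)
k=(C[...,2]>105)&(C[...,2]<132)&(C[...,0]>470)&(C[...,0]<600)&(C[...,1]>60)&(C[...,1]<150)
print('side',k.sum(),C[k].mean(0).round(1)); vs,us=np.nonzero(k); print(us.min(),us.max(),vs.min(),vs.max())
crop(s,'s1.png',255,170,140,105,5)
E
```

```text
hinge [426.7 177.3  84. ] [419.   58.4  84. ]
frame top [522.4 162.4  84. ] [515.1  58.6  84. ]
deck L [671.8 235.7  84. ] [469.  247.6  84. ] R [647.1 -39.3  84. ] [455.9 -29.2  84. ]
disc [557.4 150.4  93. ] [557.3  62.6  93. ] [600.7 107.3  93. ] [514.1 105.6  93. ]
holes [567.7 134.2  93. ] [563.5  78.6  93. ] [534.6 124.9  93. ] [533.2  91.6  93. ]
knob 127 [555.8 107.1 126.6] [534.  99. 125.] [577. 116. 130.] [ 1.00000e+00 -2.90000e-02  5.55850e+02  1.07072e+02]
grip 20 [553.6  99.1 113.6] [534.  98. 110.] [578. 105. 118.] [ 9.97000e-01 -8.10000e-02  5.53551e+02  9.91250e+01]
grip 81 [496.4 111.7 113.6] [485.  96. 110.] [508. 128. 117.] [1.05000e-01 9.94000e-01 4.96444e+02 1.11705e+02]
side 254 [542.9  99.9 115. ]
295 334 188 198
```

View pics/s1.png

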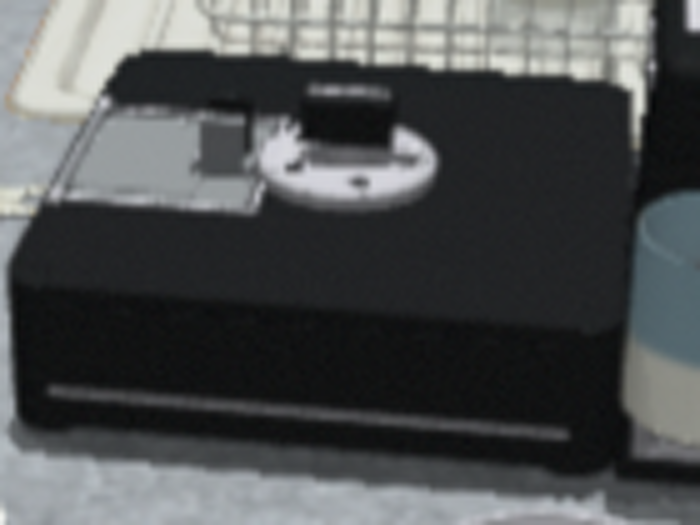

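```bash
cat >> h.py <<'E'
A=np.array([556.5,107.]); YAW=-0.06
def M(xm,ym=0,z=0): 
    c,s=np.cos(YAW),np.sin(YAW); return np.array([A[0]+c*xm-s*ym,A[1]+s*xm+c*ym,z])
def go(p,yaw=YAW,tilt=0,note=''):
    s=ctrl.read_state(); R=rot(s)
    Rt=Ro.from_euler('xyz',[np.pi,0,yaw]).as_matrix()@Ro.from_euler('y',tilt).as_matrix()
    print(note,'shift',np.round(R.T@(np.array(p)-s['eef_pos'])/10,2),'turn',Ro.from_matrix(R.T@Rt).as_rotvec().round(3))
E
python3 - <<'E'
from h import *
go(M(-60,0,180)); print(M(-60,0,91))
E
```

```text
shift [ 49.52 -53.32   3.05] turn [-0.001  0.     0.51 ]
[496.6079676  110.59784039  91.        ]
```

Request:
{"name": "step_arm", "arguments": {
  "commands": [49.5, -53.3, 3, 0, 0, 0.51, 0.6, 49.5, -53.3, 3, 0, 0, 0.51, 0.6, 49.5, -53.3, 3, 0, 0, 0.51, 0.6, 49.5, -53.3, 3, 0, 0, 0.51, 0.6, 49.5, -53.3, 3, 0, 0, 0.51, 0.6, 49.5, -53.3, 3, 0, 0, 0.51, 0.6, 49.5, -53.3, 3, 0, 0, 0.51, 0.6, 49.5, -53.3, 3, 0, 0, 0.51, 0.6, 49.5, -53.3, 3, 0, 0, 0.51, 0.6, 49.5, -53.3, 3, 0, 0, 0.51, 0.6]
}}

```text
clock: 1.15
eef_pos: [429.9, -105.9, 189.8]
tool_rot: [3.142, -0.0, -0.06]
force: [1.0, -0.0, 0.2]
width: 51.3
gripper_force: 0.0
```

```bash
python3 - <<'E'
from h import *
go(M(-60,0,150))
E
```

```text
shift [  5.35 -22.02   3.99] turn [ 0. -0. -0.]
```

Request:
{"name": "step_arm", "arguments": {
  "commands": [5.35, -22, 4, 0, 0, 0, 0.55, 5.35, -22, 4, 0, 0, 0, 0.55, 5.35, -22, 4, 0, 0, 0, 0.55, 5.35, -22, 4, 0, 0, 0, 0.55, 5.35, -22, 4, 0, 0, 0, 0.55, 5.35, -22, 4, 0, 0, 0, 0.55, 5.35, -22, 4, 0, 0, 0, 0.55, 5.35, -22, 4, 0, 0, 0, 0.55]
}}

```text
clock: 1.95
eef_pos: [495.9, 107.0, 149.8]
tool_rot: [3.141, 0.0, -0.062]
force: [-0.3, 0.3, -0.5]
width: 47.0
gripper_force: 0.0
```

```bash
python3 - <<'E'
from h import *
go(M(-60,0,91)); d=snap('side'); crop(d,'s2.png',255,130,140,105,5)
E
```

```text
shift [ 0.05 -0.37  5.88] turn [ 0.001  0.    -0.002]
```

View pics/s2.png

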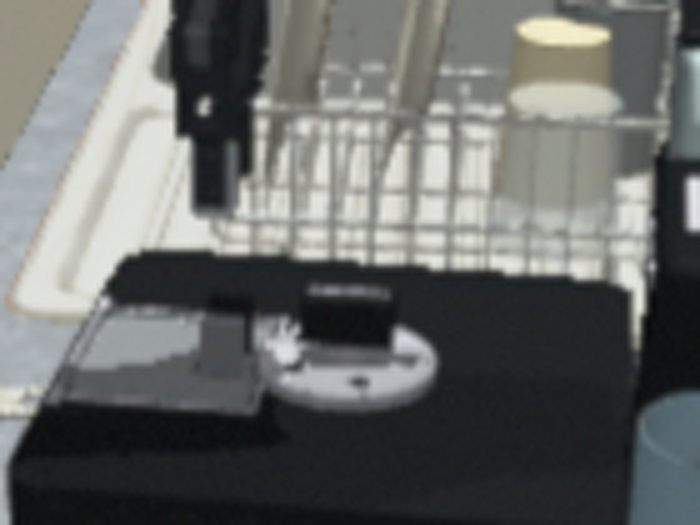

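The side view shows the fingers straight above the lug and tab, about (215,210) over (230,330). I'll descend and pinch.

Request:
{"name": "step_arm", "arguments": {
  "commands": [0, 0, 2, 0, 0, 0, 0.55, 0, 0, 4, 0, 0, 0, 0.55, 0, 0, 4, 0, 0, 0, 0.55, 0, 0, 4, 0, 0, 0, 0.55]
}}

```text
clock: 2.4
eef_pos: [496.3, 107.4, 110.2]
tool_rot: [3.141, 0.0, -0.062]
force: [0.3, 0.3, -0.2]
width: 46.8
gripper_force: 0.0
```

```bash
python3 - <<'E'
from h import *
go(M(-60,0,91))
E
```

```text
shift [ 0.01 -0.32  1.92] turn [ 0.     0.    -0.002]
```

Request:
{"name": "step_arm", "arguments": {
  "commands": [0, -0.3, 1, 0, 0, 0, 0.55, 0, -0.3, 1.9, 0, 0, 0, 0.55, 0, -0.3, 1.9, 0, 0, 0, 0.55, 0, -0.3, 1.9, 0, 0, 0, 0.4, 0, -0.3, 1.9, 0, 0, 0, 0.2, 0, -0.3, 1.9, 0, 0, 0, 0.2, 0, -0.3, 1.9, 0, 0, 0, 0.2, 0, -0.3, 1.9, 0, 0, 0, 0.2]
}}

```text
clock: 3.2
eef_pos: [496.3, 107.9, 91.7]
tool_rot: [3.138, 0.0, -0.063]
force: [-0.9, -8.6, 7.7]
width: 21.0
gripper_force: 58.5
```

Request:
{"name": "step_arm", "arguments": {
  "commands": [-0.12, -0.3, 1.55, 0, 0, 0, 0.2, -0.27, -0.3, 1.25, 0, 0, 0, 0.2, -0.42, -0.3, 0.95, 0, 0, 0, 0.2, -0.57, -0.3, 0.66, 0, 0, 0, 0.2, -0.57, -0.3, 0.66, 0, 0, 0, 0.2]
}}

```text
clock: 3.7
eef_pos: [499.8, 107.3, 86.1]
tool_rot: [3.136, -0.017, -0.066]
force: [11.7, -17.2, -5.6]
width: 20.9
gripper_force: 103.0
```

```bash
python3 - <<'E'
from h import *
s=ctrl.read_state(); print(s['eef_pos'],s['force'],s['torque'],s['width'])
d=snap('side'); crop(d,'s3.png',255,130,140,105,5)
E
```

```text
[499.75528404 107.29838042  86.13270286] [ 11.69202317 -17.22987818  -5.55330967] [-3.68823729 -3.42946713  0.17929688] 20.913022588056823
```

View pics/s3.png

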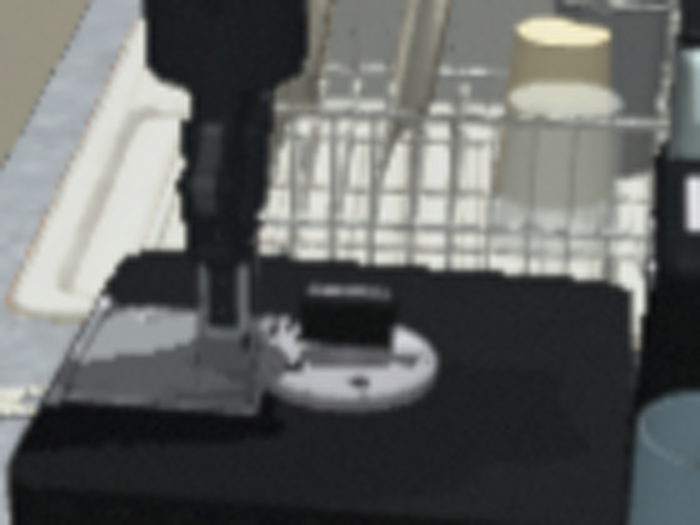

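The pinch is on the lug and tab, but my last shifts were relative to the new pose, so the tool pressed down lightly. I'll undo that and then lift along the arc.

Request:
{"name": "step_arm", "arguments": {
  "commands": [0.3, 0.6, -0.4, 0, 0, 0, 0.2, 0.57, 0.6, -0.66, 0, 0, 0, 0.2, 0.57, 0.6, -0.66, 0, 0, 0, 0.2, 0.57, 0.6, -0.66, 0, 0, 0, 0.2]
}}

```text
clock: 4.15
eef_pos: [497.5, 107.2, 90.8]
tool_rot: [3.14, -0.002, -0.061]
force: [4.2, -4.7, -6.0]
width: 20.9
gripper_force: 98.5
```

Request:
{"name": "step_arm", "arguments": {
  "commands": [-0.12, 0, -0.3, 0, 0, 0, 0.2, -0.27, 0, -0.65, 0, 0, 0, 0.2, -0.42, 0, -0.95, 0, 0, 0, 0.2, -0.57, 0, -1.24, 0, 0, 0, 0.2, -0.57, 0, -1.24, 0, 0, 0, 0.2]
}}

```text
clock: 4.65
eef_pos: [490.2, 107.8, 103.2]
tool_rot: [3.14, 0.0, -0.059]
force: [2.1, -6.0, -4.4]
width: 20.7
gripper_force: 99.6
```

```bash
python3 - <<'E'
from h import *
s=ctrl.read_state(); print(s['eef_pos'],s['force'],s['torque'],s['width'])
d=snap('side'); crop(d,'s4.png',255,130,140,105,5)
E
```

```text
[490.17153199 107.75958362 103.20982341] [ 2.12065177 -5.99041777 -4.43339299] [-0.83355883 -0.85399692  0.10581528] 20.718416152404277
```

View pics/s4.png

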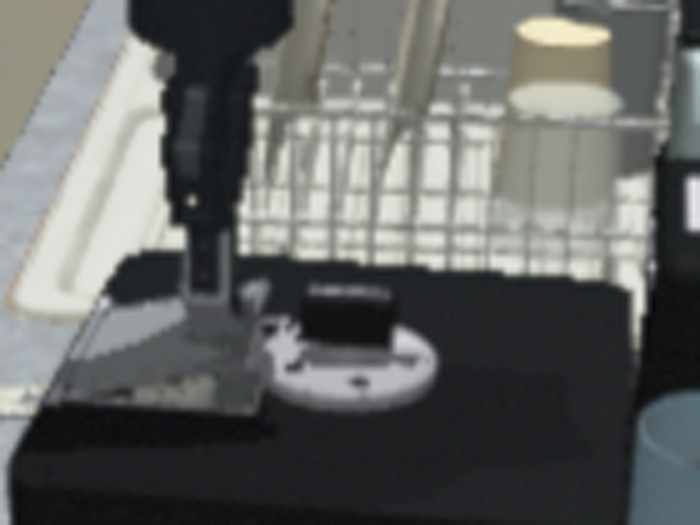

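The hatch is lifting; the drum shows under its edge near (180,385). I'll continue along the arc.

Request:
{"name": "step_arm", "arguments": {
  "commands": [-0.6, 0, -0.91, 0, 0, 0, 0.2, -1.32, 0, -1.72, 0, 0, 0, 0.2, -2.15, 0, -2.43, 0, 0, 0, 0.2, -3.07, 0, -3.01, 0, 0, 0, 0.2, -4.06, 0, -3.46, 0, 0, 0, 0.2, -5.11, 0, -3.77, 0, 0, 0, 0.2, -6.18, 0, -3.93, 0, 0, 0, 0.2, -7.27, 0, -3.93, 0, 0, 0, 0.2, -8.35, 0, -3.79, 0, 0, 0, 0.2, -8.35, 0, -3.79, 0, 0, 0, 0.2]
}}

```text
clock: 5.7
eef_pos: [407.1, 113.9, 142.9]
tool_rot: [-3.141, -0.003, -0.056]
force: [0.0, -7.4, 5.1]
width: 20.9
gripper_force: 68.3
```

Request:
{"name": "step_arm", "arguments": {
  "commands": [-0.5, 0, 0.12, 0, 0, 0, 0.2, -1.05, 0, 0.29, 0, 0, 0, 0.2, -1.55, 0, 0.5, 0, 0, 0, 0.2, -2.04, 0, 0.73, 0, 0, 0, 0.2, -2.45, 0, 0.95, 0, 0, 0, 0.2, -2.75, 0, 1.14, 0, 0, 0, 0.2, -2.75, 0, 1.14, 0, 0, 0, 0.2]
}}

```text
clock: 6.4
eef_pos: [375.5, 116.3, 131.7]
tool_rot: [-3.141, 0.005, -0.058]
force: [-10.3, -3.9, 23.2]
width: 19.2
gripper_force: 58.0
```

Request:
{"name": "step_arm", "arguments": {
  "commands": [0, 0, 0, 0, 0, 0, 0.55, 0, 0, 0, 0, 0, 0, 0.55, 0, 0, 0, 0, 0, 0, 0.55, 0, 0, -3, 0, 0, 0, 0.55, 0, 0, -7, 0, 0, 0, 0.55, 0, 0, -10, 0, 0, 0, 0.55, 9, 0, -10, 0, 0, 0, 0.62, 9, 0, -10, 0, 0, 0, 0.62, 9, 0, -10, 0, 0, 0, 0.62, 9, 0, -10, 0, 0, 0, 0.62]
}}

```text
clock: 7.4
eef_pos: [469.4, 109.9, 229.3]
tool_rot: [3.141, 0.001, -0.061]
force: [1.0, 0.2, 0.0]
width: 52.7
gripper_force: 0.0
```

```bash
python3 - <<'E'
from h import *
s=ctrl.read_state(); print(s['width'])
d=snap('side'); a=d['image'][120:225,255:395]; e=snap('top'); b=e['image'][235:340,170:310]
cv2.imwrite('pics/st5.png',cv2.resize(np.hstack([a,b])[:,:,::-1],None,fx=2.85,fy=2.85,interpolation=cv2.INTER_CUBIC))
go(M(-85,0,39))
E
```

```text
52.71041169311929
 shift [ 0.38 -0.22 19.03] turn [0.    0.002 0.   ]
```

View pics/st5.png

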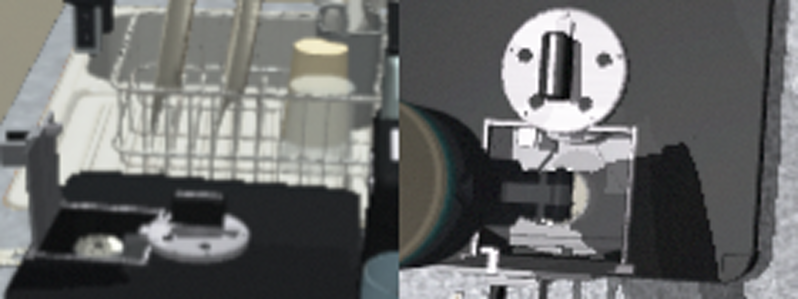

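The hatch stands open and the used capsule shows in the side view near full-image (289,206). I'll check its position.

```bash
python3 - <<'E'
from h import *
d=load('side'); print(proj(d,[M(-85,0,71),M(-85,0,84)]).round(1)); print(atz(d,255+97/2.85-.3,120+244/2.85-.3,71),M(-85,0,71))
C=cloud(d); c=C[195:215,270:310]; k=(c[...,2]>62)&(c[...,2]<76)&(abs(c[...,1]-112)<25)&(abs(c[...,0]-472)<30)
print(k.sum(),c[k].mean(0).round(1),c[k].min(0).round(),c[k].max(0).round())
E
```

```text
[[289.2 205.6]
 [289.1 200.8]]
[470.44361502 113.34174257  71.        ] [471.65295411 112.09694055  71.        ]
108 [472.8 107.4  69.8] [452.  88.  62.] [492. 130.  73.]
```

Request:
{"name": "step_arm", "arguments": {
  "commands": [0.3, -0.2, 5, 0, 0, 0, 0.62, 0.3, -0.2, 10, 0, 0, 0, 0.62, 0.3, -0.2, 13, 0, 0, 0, 0.62, 0.3, -0.2, 15, 0, 0, 0, 0.62, 0.3, -0.2, 16.5, 0, 0, 0, 0.62, 0.3, -0.2, 17.7, 0, 0, 0, 0.62, 0.3, -0.2, 18.8, 0, 0, 0, 0.62, 0.3, -0.2, 18.8, 0, 0, 0, 0.62]
}}

```text
clock: 8.3
eef_pos: [471.7, 111.9, 40.9]
tool_rot: [3.141, 0.002, -0.06]
force: [0.2, 0.4, -0.5]
width: 52.9
gripper_force: 0.0
```

Request:
{"name": "step_arm", "arguments": {
  "commands": [0, 0, 0, 0, 0, 0, 0.3, 0, 0, 0, 0, 0, 0, 0.3, 0, 0, 0, 0, 0, 0, 0.3, 0, 0, 0, 0, 0, 0, 0.3, 0, 0, 0, 0, 0, 0, 0.3]
}}

```text
clock: 8.8
eef_pos: [472.9, 112.0, 42.4]
tool_rot: [-3.141, -0.001, -0.06]
force: [-1.2, 0.3, 7.7]
width: 38.0
gripper_force: 60.1
```

Request:
{"name": "step_arm", "arguments": {
  "commands": [0, 0, -3, 0, 0, 0, 0.3, 0, 0, -7, 0, 0, 0, 0.3, 0, 0, -11, 0, 0, 0, 0.3, 0, 0, -15, 0, 0, 0, 0.3, 0, 0, -15, 0, 0, 0, 0.3]
}}

```text
clock: 9.3
eef_pos: [476.6, 112.8, 196.7]
tool_rot: [-3.138, -0.011, -0.06]
force: [1.0, -0.2, -0.7]
width: 38.3
gripper_force: 60.4
```

```bash
python3 - <<'E'
from h import *
print(ctrl.read_state()['width']);go([654,-185,160])
d=load('top');C=cloud(d); k=(C[...,2]>38)&(C[...,2]<50)&(abs(C[...,0]-654)<75)&(abs(C[...,1]+185)<75); c=C[k]; print(k.sum(),(c.min(0)+c.max(0))/2, c.min(0),c.max(0))
E
```

```text
38.305225913198186
 shift [19.46 28.67  3.76] turn [-0.004 -0.011 -0.   ]
458 [ 655.36929872 -184.2102862    43.75224236] [ 594.1348652  -244.62909638   38.12981736] [ 716.60373223 -123.79147602   49.37466737]
```

Request:
{"name": "step_arm", "arguments": {
  "commands": [4, 5, 0, 0, 0, 0, 0.3, 7, 10, 0, 0, 0, 0, 0.3, 10, 15, 0, 0, 0, 0, 0.3, 13, 20, 1, 0, 0, 0, 0.3, 16, 24, 2, 0, 0, 0, 0.3, 19, 28.2, 3.5, 0, 0, 0, 0.3, 19.5, 28.6, 3.7, 0, 0, 0, 0.3, 19.5, 28.6, 3.7, 0, 0, 0, 0.3, 19.5, 28.6, 3.7, 0, 0, 0, 0.3]
}}

```text
clock: 10.2
eef_pos: [649.3, -186.5, 152.7]
tool_rot: [-3.141, 0.003, -0.063]
force: [-1.3, -0.4, -0.2]
width: 37.6
gripper_force: 60.4
```

```bash
python3 - <<'E'
from h import *
go([655,-185,36]);print(ctrl.read_state()['width'])
E
```

```text
shift [ 0.59 -0.18 11.67] turn [-0.     0.003 -0.003]
37.62202462303145
```

Request:
{"name": "step_arm", "arguments": {
  "commands": [0.6, 0, 4, 0, 0, 0, 0.3, 0.6, 0, 7, 0, 0, 0, 0.3, 0.6, 0, 9.5, 0, 0, 0, 0.3, 0.6, 0, 11, 0, 0, 0, 0.3, 0.6, 0, 11.6, 0, 0, 0, 0.3, 0.6, 0, 11.6, 0, 0, 0, 0.3]
}}

```text
clock: 10.8
eef_pos: [656.1, -184.8, 38.7]
tool_rot: [-3.141, 0.0, -0.059]
force: [-0.4, 0.3, -0.1]
width: 38.3
gripper_force: 60.4
```

Request:
{"name": "step_arm", "arguments": {
  "commands": [0, 0, 0, 0, 0, 0, 0.62, 0, 0, 0, 0, 0, 0, 0.62, 0, 0, 0, 0, 0, 0, 0.62, 0, 0, -4, 0, 0, 0, 0.62, 0, 0, -8, 0, 0, 0, 0.62, 0, 0, -12, 0, 0, 0, 0.62, 0, 0, -12, 0, 0, 0, 0.62]
}}

```text
clock: 11.5
eef_pos: [660.6, -187.4, 166.1]
tool_rot: [3.139, -0.013, -0.06]
force: [1.2, -0.7, -0.2]
width: 52.8
gripper_force: 0.0
```

```bash
cat >> h.py <<'E'
def caps(d):
    m=(d['image'].astype(int).min(2)>205).astype(np.uint8)
    n,l,st,ce=cv2.connectedComponentsWithStats(m); out=[]
    for i in range(1,n):
        if 150<st[i,4]<700 and 300<ce[i][0]<460 and ce[i][1]>180: out.append((atz(d,*ce[i],43).round(1),st[i,2:]))
    return out
E
python3 - <<'E'
from h import *
go([483,-170,120]); d=snap('top'); crop(d,'t6.png',320,170,140,210,3)
for c in caps(d): print(*c)
E
```

```text
shift [-17.89  -0.68   4.38] turn [ 0.003 -0.013 -0.001]
[ 389.7 -276.5   43. ] [ 35  36 568]
[ 312.  -219.4   43. ] [ 13  28 214]
```

View pics/t6.png

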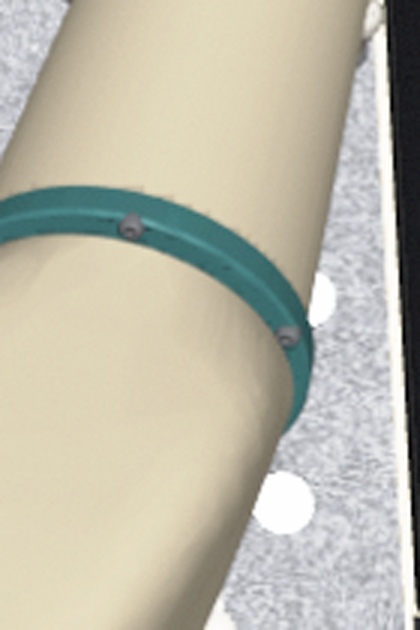

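The arm hides most of the scene from above, so I'll use the side camera.

```bash
cat >> h.py <<'E'
def scaps(d):
    C=cloud(d); m=((C[...,2]>34)&(C[...,2]<50)&(C[...,0]>350)&(C[...,0]<585)&(C[...,1]<-60)&(C[...,1]>-400)&(d['image'].min(2)>150)).astype(np.uint8)
    n,l,st,ce=cv2.connectedComponentsWithStats(m)
    return [(atz(d,*ce[i],43).round(1),st[i]) for i in range(1,n) if st[i,4]>40]
E
python3 - <<'E'
from h import *
d=snap('side'); crop(d,'s7.png',170,180,260,190,3)
for c in scaps(d): print(*c)
E
```

```text
[ 410.8 -160.1   43. ] [236 273  17   6  73]
[ 482.4 -178.4   43. ] [269 278  19  10 125]
[ 400.1 -269.7   43. ] [213 302  24  16 296]
[ 539.  -291.9   43. ] [289 315  24  15 293]
```

View pics/s7.png

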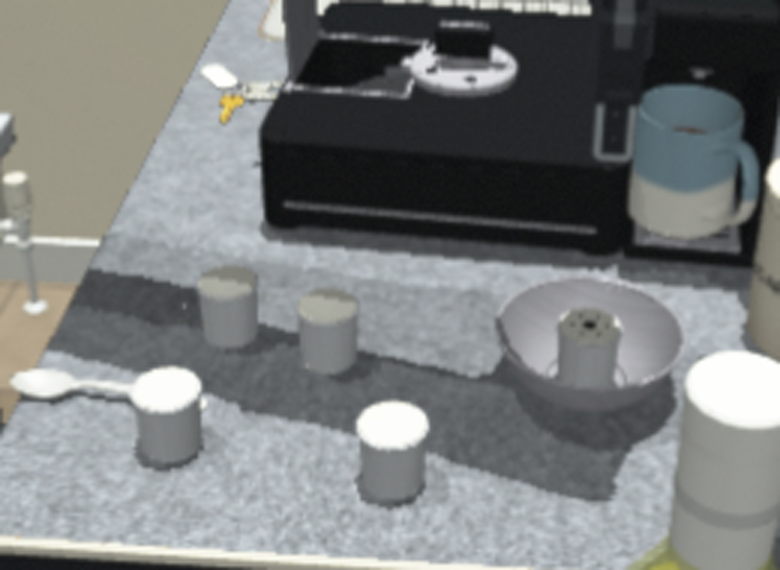

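The used capsule is in the bowl and the four fresh ones are where I measured them. Next is the capsule at (483,-170).

Request:
{"name": "step_arm", "arguments": {
  "commands": [-4, 0, 0, 0, 0, 0, 0.64, -8.5, 0, 0, 0, 0, 0, 0.64, -13, -0.4, 2, 0, 0, 0, 0.64, -16.5, -0.7, 4, 0, 0, 0, 0.64, -17.9, -0.7, 5, 0, 0, 0, 0.64, -17.9, -0.7, 5, 0, 0, 0, 0.64, -17.9, -0.7, 5, 0, 0, 0, 0.64]
}}

```text
clock: 12.3
eef_pos: [478.6, -168.0, 108.4]
tool_rot: [3.142, -0.0, -0.06]
force: [0.6, -0.9, -0.0]
width: 55.0
gripper_force: 0.0
```

```bash
python3 - <<'E'
from h import *
go([483,-170,13])
E
```

```text
shift [0.45 0.17 9.54] turn [ 0. -0. -0.]
```

Request:
{"name": "step_arm", "arguments": {
  "commands": [0.4, 0.2, 3, 0, 0, 0, 0.64, 0.4, 0.2, 6, 0, 0, 0, 0.64, 0.4, 0.2, 8, 0, 0, 0, 0.64, 0.4, 0.2, 9.4, 0, 0, 0, 0.64, 0.4, 0.2, 9.4, 0, 0, 0, 0.64, 0.4, 0.2, 9.4, 0, 0, 0, 0.3, 0.4, 0.2, 9.4, 0, 0, 0, 0.3, 0.4, 0.2, 9.4, 0, 0, 0, 0.3, 0.4, 0.2, 9.4, 0, 0, 0, 0.3]
}}

```text
clock: 13.2
eef_pos: [482.6, -170.3, 15.5]
tool_rot: [3.141, -0.002, -0.06]
force: [-0.2, -0.4, 2.7]
width: 38.2
gripper_force: 60.2
```

Request:
{"name": "step_arm", "arguments": {
  "commands": [0, 0, -4, 0, 0, 0, 0.3, 0, 0, -9, 0, 0, 0, 0.3, 0, 0, -14, 0, 0, 0, 0.3, 0, 0, -17, 0, 0, 0, 0.3, 0, 0, -17, 0, 0, 0, 0.3]
}}

```text
clock: 13.7
eef_pos: [484.8, -171.2, 189.4]
tool_rot: [3.14, -0.01, -0.06]
force: [1.0, -0.7, -0.6]
width: 37.9
gripper_force: 60.4
```

```bash
python3 - <<'E'
from h import *
go(M(-85,0,180));print(ctrl.read_state()['width'])
E
```

```text
shift [ -3.03 -28.2    0.86] turn [ 0.002 -0.01  -0.   ]
37.90201109441903
```

Request:
{"name": "step_arm", "arguments": {
  "commands": [-0.5, -5, 0, 0, 0, 0, 0.3, -1, -10, 0, 0, 0, 0, 0.3, -1.6, -15, 0, 0, 0, 0, 0.3, -2.2, -20, 0, 0, 0, 0, 0.3, -2.8, -25, 0, 0, 0, 0, 0.3, -3, -27.5, 0, 0, 0, 0, 0.3, -3, -28.2, 0, 0, 0, 0, 0.3, -3, -28.2, 0, 0, 0, 0, 0.3, -3, -28.2, 0, 0, 0, 0, 0.3]
}}

```text
clock: 14.6
eef_pos: [468.6, 111.2, 184.4]
tool_rot: [3.14, 0.001, -0.062]
force: [0.2, -1.2, -0.3]
width: 37.9
gripper_force: 60.5
```

```bash
python3 - <<'E'
from h import *
go(M(-85,0,45));print(ctrl.read_state()['width'])
E
```

```text
shift [ 0.3  -0.12 13.94] turn [ 0.001  0.001 -0.002]
37.9396614992682
```

Request:
{"name": "step_arm", "arguments": {
  "commands": [0.2, 0, 4, 0, 0, 0, 0.3, 0.2, 0, 7.5, 0, 0, 0, 0.3, 0.2, 0, 10.5, 0, 0, 0, 0.3, 0.2, 0, 12.5, 0, 0, 0, 0.3, 0.2, 0, 13.5, 0, 0, 0, 0.3, 0.2, 0, 13.8, 0, 0, 0, 0.3, 0.2, 0, 13.8, 0, 0, 0, 0.3]
}}

```text
clock: 15.3
eef_pos: [471.2, 112.1, 47.0]
tool_rot: [3.141, -0.0, -0.062]
force: [0.3, -0.0, -0.2]
width: 37.7
gripper_force: 60.5
```

Request:
{"name": "step_arm", "arguments": {
  "commands": [0, 0, 0, 0, 0, 0, 0.62, 0, 0, 0, 0, 0, 0, 0.62, 0, 0, 0, 0, 0, 0, 0.62, 0, 0, -3, 0, 0, 0, 0.62, 0, 0, -7, 0, 0, 0, 0.62, 0, 0, -12, 0, 0, 0, 0.62, 0, 0, -15, 0, 0, 0, 0.62, 0, 0, -15, 0, 0, 0, 0.62]
}}

```text
clock: 16.1
eef_pos: [473.9, 113.9, 201.3]
tool_rot: [-3.138, -0.009, -0.06]
force: [0.9, 0.3, -0.3]
width: 53.0
gripper_force: 0.0
```

```bash
python3 - <<'E'
from h import *
go(M(0,0,160));print(ctrl.read_state()['width'])
d=snap('side');C=cloud(d); c=C[190:220,265:315]; k=(c[...,2]>66)&(c[...,2]<77)&(abs(c[...,1]-112)<30)&(abs(c[...,0]-472)<35)
print(k.sum(),c[k].mean(0).round(1),c[k].min(0).round(),c[k].max(0).round())
E
```

```text
shift [8.25 0.21 4.2 ] turn [-0.004 -0.009  0.   ]
53.006856826756454
103 [474.  106.2  69.9] [454.  89.  66.] [494. 127.  72.]
```

Capsule 1 stands in the pocket, centred on (474,110) with its top at 70–72 mm. Now the knob.

Request:
{"name": "step_arm", "arguments": {
  "commands": [4, 0, 0, 0, 0, 0, 0.55, 8.2, 0.2, 2, 0, 0, 0, 0.5, 8.2, 0.2, 4, 0, 0, 0, 0.45, 8.2, 0.2, 4, 0, 0, 0, 0.45, 8.2, 0.2, 4, 0, 0, 0, 0.45, 8.2, 0.2, 4, 0, 0, 0, 0.45]
}}

```text
clock: 16.75
eef_pos: [552.0, 106.4, 157.1]
tool_rot: [-3.141, 0.0, -0.06]
force: [-0.1, -0.2, 0.2]
width: 38.5
gripper_force: 0.0
```

```bash
python3 - <<'E'
from h import *
go(M(0,0,99));print(ctrl.read_state()['qpos'].round(2))
E
```

```text
shift [ 0.45 -0.09  5.81] turn [-0.  0.  0.]
[-0.36  0.58  0.18  1.83 -0.15  0.75 -1.73]
```

Request:
{"name": "step_arm", "arguments": {
  "commands": [0.4, 0, 3, 0, 0, 0, 0.45, 0.4, 0, 5, 0, 0, 0, 0.45, 0.4, 0, 5.8, 0, 0, 0, 0.45, 0.4, 0, 5.8, 0, 0, 0, 0.45, 0.4, 0, 5.8, 0, 0, 0, 0.1, 0.4, 0, 5.8, 0, 0, 0, 0.1, 0.4, 0, 5.8, 0, 0, 0, 0.1, 0.4, 0, 5.8, 0, 0, 0, 0.1, 0.4, 0, 5.8, 0, 0, 0, 0.1, 0.4, 0, 5.8, 0, 0, 0, 0.1]
}}

```text
clock: 17.75
eef_pos: [557.4, 106.6, 100.3]
tool_rot: [-3.14, -0.002, -0.06]
force: [-1.9, 1.5, 7.5]
width: 15.4
gripper_force: 58.9
```

Request:
{"name": "step_arm", "arguments": {
  "commands": [0, 0, -0.6, 0, 0, 0, 0.1, 0, 0, -1.2, 0, 0, 0, 0.1, 0, 0, -1.2, 0, 0, 0, 0.1]
}}

```text
clock: 18.05
eef_pos: [557.2, 106.5, 111.2]
tool_rot: [-3.141, -0.002, -0.06]
force: [4.1, 3.1, -9.1]
width: 15.5
gripper_force: 58.7
```

Request:
{"name": "step_arm", "arguments": {
  "commands": [0, 0, -0.1, 0, 0, -0.14, 0.1, 0, 0, -0.1, 0, 0, -0.28, 0.1, 0, 0, -0.1, 0, 0, -0.42, 0.1, 0, 0, -0.1, 0, 0, -0.56, 0.1, 0, 0, -0.1, 0, 0, -0.7, 0.1, 0, 0, -0.1, 0, 0, -0.84, 0.1, 0, 0, -0.1, 0, 0, -0.98, 0.1, 0, 0, -0.1, 0, 0, -1.12, 0.1, 0, 0, -0.1, 0, 0, -1.257, 0.1, 0, 0, -0.1, 0, 0, -1.257, 0.1]
}}

```text
clock: 19.05
eef_pos: [557.0, 106.9, 111.2]
tool_rot: [3.142, -0.002, 1.2]
force: [3.5, 4.1, -8.8]
width: 15.4
gripper_force: 58.8
```

Request:
{"name": "step_arm", "arguments": {
  "commands": [0, 0, 0, 0, 0, 0, 0.1, 0, 0, 0.8, 0, 0, 0, 0.1, 0, 0, 1.3, 0, 0, 0, 0.1, 0, 0, 1.3, 0, 0, 0, 0.1]
}}

```text
clock: 19.45
eef_pos: [557.2, 107.0, 100.2]
tool_rot: [3.14, -0.002, 1.198]
force: [-1.8, 3.1, 9.4]
width: 15.6
gripper_force: 61.0
```

Request:
{"name": "step_arm", "arguments": {
  "commands": [0, 0, 0, 0, 0, 0, 0.45, 0, 0, 0, 0, 0, 0, 0.45, 0, 0, 0, 0, 0, 0, 0.45, 0, 0, -4, 0, 0, 0, 0.5, 0, 0, -8, 0, 0, 0.14, 0.6, 0, 0, -10, 0, 0, 0.28, 0.64, 0, 0, -10, 0, 0, 0.42, 0.64, 0, 0, -10, 0, 0, 0.56, 0.64, 0, 0, -10, 0, 0, 0.7, 0.64, 0, 0, -10, 0, 0, 0.84, 0.64]
}}

```text
clock: 20.45
eef_pos: [556.2, 105.1, 198.5]
tool_rot: [3.141, 0.001, 0.35]
force: [-0.2, -0.5, -0.4]
width: 54.6
gripper_force: 0.0
```

```bash
cat >> h.py <<'E'
def knob():
    d=snap('side'); C=cloud(d); k=(abs(C[...,0]-556)<30)&(abs(C[...,1]-107)<30)&(C[...,2]>105)&(C[...,2]<150)
    print('knob top',np.percentile(C[k][:,2],[90,97,100]).round(1)); 
    k=(abs(C[...,0]-472)<35)&(abs(C[...,1]-112)<30)&(C[...,2]>60)&(C[...,2]<77)
    print('cap in mouth',k.sum())
    for c in scaps(d): print(*c)
    return d
E
python3 - <<'E'
from h import *
import pickle
d0=load('side')
knob(); go([412,-149,120])
E
```

```text
knob top [125.2 125.4 126.3]
cap in mouth 0
[ 414.2 -155.4   43. ] [235 269  21  12 195]
[ 400.1 -269.7   43. ] [213 302  24  16 298]
[ 539.  -291.9   43. ] [289 315  24  15 295]
 shift [-22.17  19.02   7.88] turn [0.001 0.001 0.406]
```

Request:
{"name": "step_arm", "arguments": {
  "commands": [-3, 4, 0, 0, 0, 0.14, 0.64, -6, 8, 0, 0, 0, 0.28, 0.64, -10, 11, 0, 0, 0, 0.4, 0.64, -14, 14, 2, 0, 0, 0.406, 0.64, -18, 17, 5, 0, 0, 0.406, 0.64, -22, 19, 8, 0, 0, 0.406, 0.64, -22.2, 19, 8, 0, 0, 0.406, 0.64, -22.2, 19, 8, 0, 0, 0.406, 0.64, -22.2, 19, 8, 0, 0, 0.406, 0.64]
}}

```text
clock: 21.4
eef_pos: [415.5, -149.7, 118.9]
tool_rot: [-3.141, -0.001, -0.048]
force: [-0.2, 0.1, 0.6]
width: 54.7
gripper_force: 0.0
```

```bash
python3 - <<'E'
from h import *
go([412,-149,13]); s=ctrl.read_state(); print(s['qpos'].round(2))
E
```

```text
shift [-0.36 -0.05 10.59] turn [-0.    -0.001  0.012]
[ 0.21  0.5   0.1   2.17 -0.1   0.48 -1.23]
```

Request:
{"name": "step_arm", "arguments": {
  "commands": [-0.3, 0, 4, 0, 0, 0, 0.64, -0.3, 0, 7, 0, 0, 0, 0.64, -0.3, 0, 9, 0, 0, 0, 0.64, -0.3, 0, 10.4, 0, 0, 0, 0.64, -0.3, 0, 10.4, 0, 0, 0, 0.64, -0.3, 0, 10.4, 0, 0, 0, 0.3, -0.3, 0, 10.4, 0, 0, 0, 0.3, -0.3, 0, 10.4, 0, 0, 0, 0.3, -0.3, 0, 10.4, 0, 0, 0, 0.3]
}}

```text
clock: 22.3
eef_pos: [413.8, -148.1, 15.2]
tool_rot: [-3.14, -0.002, -0.046]
force: [0.3, 1.9, 4.6]
width: 38.2
gripper_force: 59.8
```

Request:
{"name": "step_arm", "arguments": {
  "commands": [0, 0, -4, 0, 0, 0, 0.3, 1, 0, -9, 0, 0, 0, 0.3, 2, 0, -14, 0, 0, 0, 0.3, 3, 0, -18, 0, 0, 0, 0.3, 4, 0, -19, 0, 0, 0, 0.3, 5, 0, -19, 0, 0, 0, 0.3]
}}

```text
clock: 22.9
eef_pos: [464.2, -151.7, 206.9]
tool_rot: [3.141, -0.005, -0.047]
force: [1.0, -0.5, -0.6]
width: 38.4
gripper_force: 60.4
```

```bash
python3 - <<'E'
from h import *
go(M(-85,0,195));print(ctrl.read_state()['width'])
E
```

```text
shift [ -0.5  -26.39   1.17] turn [ 0.    -0.005  0.013]
38.368068904283064
```

Request:
{"name": "step_arm", "arguments": {
  "commands": [0, -5, 0, 0, 0, 0, 0.3, 0, -10, 0, 0, 0, 0, 0.3, 0, -15, 0, 0, 0, 0, 0.3, 0, -20, 0, 0, 0, 0, 0.3, 0, -24, 0, 0, 0, 0, 0.3, -0.5, -26.4, 0, 0, 0, 0, 0.3, -0.5, -26.4, 0, 0, 0, 0, 0.3, -0.5, -26.4, 0, 0, 0, 0.01, 0.3, -0.5, -26.4, 0, 0, 0, 0.01, 0.3]
}}

```text
clock: 23.8
eef_pos: [469.6, 110.5, 204.2]
tool_rot: [3.14, 0.001, -0.061]
force: [0.5, -1.1, 0.2]
width: 38.0
gripper_force: 60.5
```

```bash
python3 - <<'E'
from h import *
go(M(-85,0,45));print(ctrl.read_state()['width'])
E
```

```text
shift [ 0.2  -0.19 15.92] turn [ 0.001  0.001 -0.001]
37.99609412296507
```

Request:
{"name": "step_arm", "arguments": {
  "commands": [0.1, 0, 4, 0, 0, 0, 0.3, 0.1, 0, 8, 0, 0, 0, 0.3, 0.1, 0, 11.5, 0, 0, 0, 0.3, 0.1, 0, 14, 0, 0, 0, 0.3, 0.1, 0, 15.3, 0, 0, 0, 0.3, 0.1, 0, 15.8, 0, 0, 0, 0.3, 0.1, 0, 15.8, 0, 0, 0, 0.3]
}}

```text
clock: 24.5
eef_pos: [470.9, 110.5, 46.4]
tool_rot: [3.141, 0.001, -0.061]
force: [-0.6, -0.3, -0.9]
width: 38.4
gripper_force: 60.5
```

Request:
{"name": "step_arm", "arguments": {
  "commands": [0, 0, 0, 0, 0, 0, 0.62, 0, 0, 0, 0, 0, 0, 0.62, 0, 0, 0, 0, 0, 0, 0.62, 0, 0, -3, 0, 0, 0, 0.62, 0, 0, -7, 0, 0, 0, 0.62, 0, 0, -12, 0, 0, 0, 0.62, 0, 0, -15, 0, 0, 0, 0.62, 0, 0, -15, 0, 0, 0, 0.62]
}}

```text
clock: 25.3
eef_pos: [473.7, 112.4, 201.0]
tool_rot: [-3.138, -0.008, -0.059]
force: [0.9, -1.1, -0.1]
width: 52.9
gripper_force: 0.0
```

```bash
python3 - <<'E'
from h import *
knob(); go(M(0,0,170),YAW+1.257)
E
```

```text
knob top [125.  125.9 126.4]
cap in mouth 100
[ 400.  -269.6   43. ] [213 302  24  16 296]
[ 539.  -291.8   43. ] [289 315  24  15 296]
 shift [8.44 0.07 2.94] turn [ 1.000e-03 -6.000e-03 -1.255e+00]
```

Request:
{"name": "step_arm", "arguments": {
  "commands": [2, 0, 0, 0, 0, -0.14, 0.55, 4, 0, 0, 0, 0, -0.28, 0.5, 7, 0, 0, 0, 0, -0.42, 0.45, 8.4, 0.1, 1, 0, 0, -0.56, 0.45, 8.4, 0.1, 2, 0, 0, -0.7, 0.45, 8.4, 0.1, 3, 0, 0, -0.84, 0.45, 8.4, 0.1, 3, 0, 0, -0.98, 0.45, 8.4, 0.1, 3, 0, 0, -1.12, 0.45, 8.4, 0.1, 3, 0, 0, -1.255, 0.45, 8.4, 0.1, 3, 0, 0, -1.255, 0.45]
}}

```text
clock: 26.35
eef_pos: [553.6, 105.8, 165.6]
tool_rot: [-3.139, 0.0, 1.196]
force: [-0.1, 0.8, 0.0]
width: 38.6
gripper_force: 0.0
```

```bash
python3 - <<'E'
from h import *
go([557,106.8,99],YAW+1.257)
E
```

```text
shift [0.22 0.29 6.66] turn [-0.002  0.    -0.001]
```

Request:
{"name": "step_arm", "arguments": {
  "commands": [0.2, 0.2, 3, 0, 0, 0, 0.45, 0.2, 0.2, 5.5, 0, 0, 0, 0.45, 0.2, 0.2, 6.6, 0, 0, 0, 0.45, 0.2, 0.2, 6.6, 0, 0, 0, 0.45, 0.2, 0.2, 6.6, 0, 0, 0, 0.1, 0.2, 0.2, 6.6, 0, 0, 0, 0.1, 0.2, 0.2, 6.6, 0, 0, 0, 0.1, 0.2, 0.2, 6.6, 0, 0, 0, 0.1, 0.2, 0.2, 6.6, 0, 0, 0, 0.1, 0.2, 0.2, 6.6, 0, 0, 0, 0.1]
}}

```text
clock: 27.35
eef_pos: [557.3, 107.3, 101.7]
tool_rot: [3.141, -0.001, 1.196]
force: [-2.4, 0.6, 6.6]
width: 15.3
gripper_force: 59.2
```

Request:
{"name": "step_arm", "arguments": {
  "commands": [0, 0, -0.6, 0, 0, 0, 0.1, 0, 0, -1.2, 0, 0, 0, 0.1, 0, 0, -1.3, 0, 0, 0, 0.1]
}}

```text
clock: 27.65
eef_pos: [557.1, 107.2, 113.8]
tool_rot: [-3.142, -0.0, 1.196]
force: [0.2, 1.8, -8.8]
width: 15.2
gripper_force: 58.7
```

Request:
{"name": "step_arm", "arguments": {
  "commands": [0, 0, 0, 0, 0, -0.14, 0.1, 0, 0, 0, 0, 0, -0.28, 0.1, 0, 0, 0, 0, 0, -0.42, 0.1, 0, 0, 0, 0, 0, -0.56, 0.1, 0, 0, 0, 0, 0, -0.7, 0.1, 0, 0, 0, 0, 0, -0.84, 0.1, 0, 0, 0, 0, 0, -0.98, 0.1, 0, 0, 0, 0, 0, -1.12, 0.1, 0, 0, 0, 0, 0, -1.257, 0.1, 0, 0, 0, 0, 0, -1.257, 0.1]
}}

```text
clock: 28.65
eef_pos: [556.4, 107.0, 113.0]
tool_rot: [-3.141, -0.002, 2.453]
force: [-0.0, 2.9, -7.9]
width: 14.8
gripper_force: 58.8
```

Request:
{"name": "step_arm", "arguments": {
  "commands": [0, 0, 0, 0, 0, 0, 0.1, 0, 0, 0.8, 0, 0, 0, 0.1, 0, 0, 1.3, 0, 0, 0, 0.1, 0, 0, 1.3, 0, 0, 0, 0.1]
}}

```text
clock: 29.05
eef_pos: [556.7, 107.1, 101.8]
tool_rot: [-3.141, -0.0, 2.452]
force: [-5.3, 1.4, 6.9]
width: 14.8
gripper_force: 60.8
```

Request:
{"name": "step_arm", "arguments": {
  "commands": [0, 0, 0, 0, 0, 0, 0.45, 0, 0, 0, 0, 0, 0, 0.45, 0, 0, 0, 0, 0, 0, 0.45, 0, 0, -4, 0, 0, 0, 0.5, 0, 0, -8, 0, 0, 0.14, 0.6, 0, 0, -10, 0, 0, 0.28, 0.64, 0, 0, -10, 0, 0, 0.42, 0.64, 0, 0, -10, 0, 0, 0.56, 0.64, 0, 0, -10, 0, 0, 0.7, 0.64, 0, 0, -10, 0, 0, 0.84, 0.64]
}}

```text
clock: 30.05
eef_pos: [557.9, 106.8, 201.1]
tool_rot: [3.14, 0.0, 1.606]
force: [-0.9, 1.1, -0.2]
width: 54.3
gripper_force: 0.0
```

```bash
python3 - <<'E'
from h import *
knob(); go([538,-287,120],1.0)
E
```

```text
knob top [124.8 125.7 126.6]
cap in mouth 0
[ 399.9 -269.7   43. ] [213 302  24  16 294]
[ 539.1 -291.8   43. ] [289 315  24  15 296]
 shift [-39.3   -3.22   8.11] turn [ 0.002 -0.     0.602]
```

Request:
{"name": "step_arm", "arguments": {
  "commands": [-4, -0.3, 0, 0, 0, 0.14, 0.64, -9, -0.8, 0, 0, 0, 0.28, 0.64, -14, -1.3, 0, 0, 0, 0.42, 0.64, -19, -1.7, 2, 0, 0, 0.56, 0.64, -24, -2, 4, 0, 0, 0.7, 0.64, -29, -2.4, 6, 0, 0, 0.84, 0.64, -34, -2.8, 8, 0, 0, 0.98, 0.64, -38, -3.2, 8, 0, 0, 1.12, 0.64, -39.3, -3.2, 8, 0, 0, 1.26, 0.64, -39.3, -3.2, 8, 0, 0, 1.4, 0.64]
}}

```text
clock: 31.1
eef_pos: [540.5, -293.1, 120.7]
tool_rot: [3.137, 0.001, 0.203]
force: [0.5, 1.5, 0.5]
width: 54.7
gripper_force: 0.0
```

```bash
python3 - <<'E'
from h import *
go([538,-287,13])
E
```

```text
shift [-0.11 -0.69 10.77] turn [0.004 0.    0.263]
```

Request:
{"name": "step_arm", "arguments": {
  "commands": [-0.1, -0.3, 2, 0, 0, 0.13, 0.64, -0.1, -0.3, 4.5, 0, 0, 0.263, 0.64, -0.1, -0.3, 5, 0, 0, 0.263, 0.64, -0.1, -0.3, 5, 0, 0, 0.263, 0.64]
}}

```text
clock: 31.5
eef_pos: [539.7, -284.2, 70.0]
tool_rot: [-3.141, 0.002, -0.046]
force: [-1.1, -0.0, -0.4]
width: 54.7
gripper_force: 0.0
```

```bash
python3 - <<'E'
from h import *
go([538,-287,13])
E
```

```text
shift [-0.15  0.29  5.7 ] turn [-0.     0.002  0.014]
```

Request:
{"name": "step_arm", "arguments": {
  "commands": [-0.1, 0.3, 3, 0, 0, 0, 0.64, -0.1, 0.3, 5, 0, 0, 0, 0.64, -0.1, 0.3, 5.6, 0, 0, 0, 0.64, -0.1, 0.3, 5.6, 0, 0, 0, 0.64, -0.1, 0.3, 5.6, 0, 0, 0, 0.3, -0.1, 0.3, 5.6, 0, 0, 0, 0.3, -0.1, 0.3, 5.6, 0, 0, 0, 0.3, -0.1, 0.3, 5.6, 0, 0, 0, 0.3]
}}

```text
clock: 32.3
eef_pos: [540.1, -287.9, 16.7]
tool_rot: [3.14, -0.003, -0.05]
force: [-0.4, 1.3, 7.1]
width: 37.9
gripper_force: 59.5
```

Request:
{"name": "step_arm", "arguments": {
  "commands": [0, 0, -4, 0, 0, 0, 0.3, 0, 0, -9, 0, 0, 0, 0.3, 0, 0, -14, 0, 0, 0, 0.3, 0, -3, -18, 0, 0, 0, 0.3, 0, -5, -18, 0, 0, 0, 0.3]
}}

```text
clock: 32.8
eef_pos: [544.9, -238.7, 201.4]
tool_rot: [3.138, -0.012, -0.05]
force: [1.3, 0.1, -0.6]
width: 38.1
gripper_force: 60.2
```

```bash
python3 - <<'E'
from h import *
go(M(-85,0,195));print(ctrl.read_state()['width'])
E
```

```text
shift [ -9.09 -34.67   0.42] turn [ 0.003 -0.012  0.01 ]
38.102556101698724
```

Request:
{"name": "step_arm", "arguments": {
  "commands": [-1, -4.5, 0, 0, 0, 0, 0.3, -2.2, -9, 0, 0, 0, 0, 0.3, -3.4, -13.5, 0, 0, 0, 0, 0.3, -4.6, -18, 0, 0, 0, 0, 0.3, -5.8, -22.5, 0, 0, 0, 0, 0.3, -7, -27, 0, 0, 0, 0, 0.3, -8.2, -31, 0, 0, 0, 0.01, 0.3, -9, -34.4, 0, 0, 0, 0.01, 0.3, -9, -34.6, 0, 0, 0, 0.01, 0.3, -9, -34.6, 0, 0, 0, 0.01, 0.3]
}}

```text
clock: 33.8
eef_pos: [469.1, 113.6, 195.2]
tool_rot: [-3.141, -0.001, -0.057]
force: [-0.1, -0.1, 0.2]
width: 37.9
gripper_force: 60.3
```

```bash
python3 - <<'E'
from h import *
go(M(-85,0,46));print(ctrl.read_state()['width'])
E
```

```text
shift [ 0.25  0.14 14.92] turn [-0.    -0.001  0.003]
37.89524731289576
```

Request:
{"name": "step_arm", "arguments": {
  "commands": [0.2, 0.1, 4, 0, 0, 0, 0.3, 0.2, 0.1, 8, 0, 0, 0, 0.3, 0.2, 0.1, 11, 0, 0, 0, 0.3, 0.2, 0.1, 13.5, 0, 0, 0, 0.3, 0.2, 0.1, 14.6, 0, 0, 0, 0.3, 0.2, 0.1, 14.8, 0, 0, 0, 0.3, 0.2, 0.1, 14.8, 0, 0, 0, 0.3]
}}

```text
clock: 34.5
eef_pos: [471.7, 110.8, 47.4]
tool_rot: [3.142, -0.001, -0.062]
force: [0.7, -0.5, -0.3]
width: 37.8
gripper_force: 60.3
```

Request:
{"name": "step_arm", "arguments": {
  "commands": [0, 0, 0, 0, 0, 0, 0.62, 0, 0, 0, 0, 0, 0, 0.62, 0, 0, 0, 0, 0, 0, 0.62, 0, 0, -3, 0, 0, 0, 0.62, 0, 0, -7, 0, 0, 0, 0.62, 0, 0, -12, 0, 0, 0, 0.62, 0, 0, -15, 0, 0, 0, 0.62, 0, 0, -15, 0, 0, 0, 0.62]
}}

```text
clock: 35.3
eef_pos: [473.8, 112.2, 201.0]
tool_rot: [-3.138, -0.008, -0.06]
force: [1.0, 0.8, -1.1]
width: 52.9
gripper_force: 0.0
```

```bash
python3 - <<'E'
from h import *
knob(); go([557,107,170],YAW+2.513-np.pi)
E
```

```text
knob top [125.1 125.8 126.5]
cap in mouth 106
[ 400.1 -269.7   43. ] [213 302  24  16 296]
 shift [8.48 0.03 2.93] turn [-0.004 -0.004  0.629]
```

Request:
{"name": "step_arm", "arguments": {
  "commands": [3, 0, 0, 0, 0, 0.14, 0.55, 6, 0, 0, 0, 0, 0.28, 0.5, 8.3, 0, 1, 0, 0, 0.42, 0.45, 8.4, 0, 3, 0, 0, 0.56, 0.45, 8.4, 0, 3, 0, 0, 0.629, 0.45, 8.4, 0, 3, 0, 0, 0.629, 0.45, 8.4, 0, 3, 0, 0, 0.629, 0.45]
}}

```text
clock: 36.05
eef_pos: [554.2, 106.6, 166.0]
tool_rot: [3.14, 0.001, -0.687]
force: [-0.4, -0.1, 0.3]
width: 38.5
gripper_force: 0.0
```

```bash
python3 - <<'E'
from h import *
go([557,107,99],YAW+2.513-np.pi)
E
```

```text
shift [ 0.19 -0.22  6.7 ] turn [0.001 0.001 0.001]
```

Request:
{"name": "step_arm", "arguments": {
  "commands": [0.15, -0.15, 3, 0, 0, 0, 0.45, 0.15, -0.15, 5.5, 0, 0, 0, 0.45, 0.15, -0.15, 6.6, 0, 0, 0, 0.45, 0.15, -0.15, 6.6, 0, 0, 0, 0.45, 0.15, -0.15, 6.6, 0, 0, 0, 0.1, 0.15, -0.15, 6.6, 0, 0, 0, 0.1, 0.15, -0.15, 6.6, 0, 0, 0, 0.1, 0.15, -0.15, 6.6, 0, 0, 0, 0.1, 0.15, -0.15, 6.6, 0, 0, 0, 0.1, 0.15, -0.15, 6.6, 0, 0, 0, 0.1]
}}

```text
clock: 37.05
eef_pos: [557.5, 106.3, 102.1]
tool_rot: [-3.14, -0.001, -0.689]
force: [-2.3, -0.8, 6.0]
width: 15.2
gripper_force: 58.9
```

Request:
{"name": "step_arm", "arguments": {
  "commands": [0, 0, -0.6, 0, 0, 0, 0.1, 0, 0, -1.2, 0, 0, 0, 0.1, 0, 0, -1.3, 0, 0, 0, 0.1]
}}

```text
clock: 37.35
eef_pos: [557.3, 106.4, 114.0]
tool_rot: [-3.142, -0.001, -0.689]
force: [2.0, -3.0, -8.8]
width: 14.9
gripper_force: 58.7
```

Request:
{"name": "step_arm", "arguments": {
  "commands": [0, 0, 0, 0, 0, -0.14, 0.1, 0, 0, 0, 0, 0, -0.28, 0.1, 0, 0, 0, 0, 0, -0.42, 0.1, 0, 0, 0, 0, 0, -0.56, 0.1, 0, 0, 0, 0, 0, -0.7, 0.1, 0, 0, 0, 0, 0, -0.84, 0.1, 0, 0, 0, 0, 0, -0.98, 0.1, 0, 0, 0, 0, 0, -1.12, 0.1, 0, 0, 0, 0, 0, -1.257, 0.1, 0, 0, 0, 0, 0, -1.257, 0.1]
}}

```text
clock: 38.35
eef_pos: [557.3, 107.0, 113.6]
tool_rot: [-3.141, -0.001, 0.568]
force: [3.2, -0.2, -8.4]
width: 15.1
gripper_force: 58.8
```

Request:
{"name": "step_arm", "arguments": {
  "commands": [0, 0, 0, 0, 0, 0, 0.1, 0, 0, 0.8, 0, 0, 0, 0.1, 0, 0, 1.3, 0, 0, 0, 0.1, 0, 0, 1.3, 0, 0, 0, 0.1]
}}

```text
clock: 38.75
eef_pos: [557.5, 107.1, 102.1]
tool_rot: [-3.141, -0.002, 0.566]
force: [-0.3, -0.4, 7.6]
width: 15.1
gripper_force: 61.2
```

Request:
{"name": "step_arm", "arguments": {
  "commands": [0, 0, 0, 0, 0, 0, 0.45, 0, 0, 0, 0, 0, 0, 0.45, 0, 0, 0, 0, 0, 0, 0.45, 0, 0, -4, 0, 0, 0, 0.5, 0, 0, -8, 0, 0, 0, 0.6, 0, 0, -10, 0, 0, 0, 0.62, 0, 0, -10, 0, 0, 0, 0.62]
}}

```text
clock: 39.45
eef_pos: [558.8, 107.0, 203.7]
tool_rot: [3.14, -0.005, 0.568]
force: [0.5, 0.1, 0.7]
width: 52.9
gripper_force: 0.0
```

```bash
python3 - <<'E'
from h import *
knob(); go([398.5,-265,120],1.0); d=load('side'); crop(d,'s8.png',170,150,260,190,3)
E
```

```text
knob top [124.9 125.7 126.9]
cap in mouth 0
[ 400.1 -269.6   43. ] [213 302  24  16 296]
 shift [-33.43  22.82   8.11] turn [ 0.001 -0.002 -0.432]
```

View pics/s8.png

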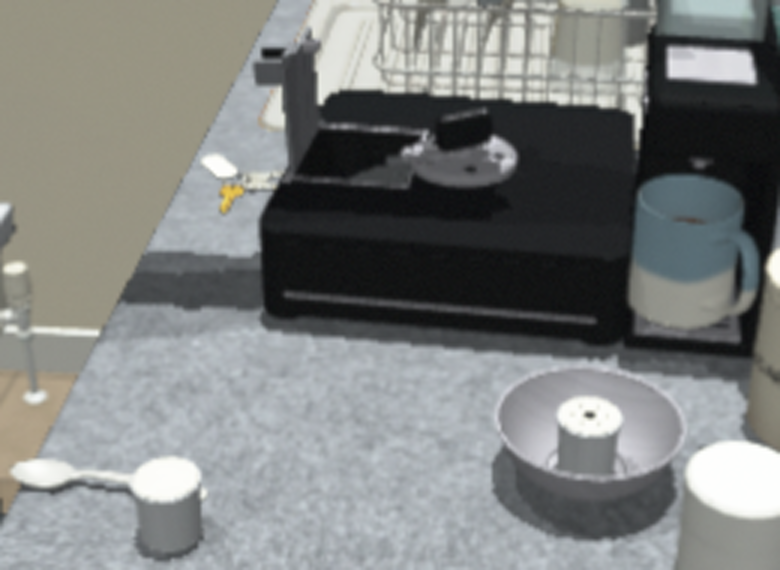

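The knob is down, the mouth pocket is empty, and the last capsule stands beside the spoon handle. I'll grasp it with the fingers along x so they miss the spoon.

Request:
{"name": "step_arm", "arguments": {
  "commands": [-3.5, 2.4, 0, 0, 0, -0.14, 0.64, -7.5, 5, 0, 0, 0, -0.28, 0.64, -11.5, 7.8, 0, 0, 0, -0.42, 0.64, -15.5, 10.5, 0, 0, 0, -0.56, 0.64, -19.5, 13.3, 1, 0, 0, -0.7, 0.64, -23.5, 16, 3, 0, 0, -0.84, 0.64, -27.5, 18.8, 6, 0, 0, -0.98, 0.64, -31.5, 21.5, 8, 0, 0, -1, 0.64, -33.4, 22.8, 8, 0, 0, -1, 0.64, -33.4, 22.8, 8, 0, 0, -1, 0.64]
}}

```text
clock: 40.5
eef_pos: [393.2, -269.2, 118.5]
tool_rot: [-3.136, -0.0, 1.558]
force: [0.4, 0.0, 0.4]
width: 55.0
gripper_force: 0.0
```

Request:
{"name": "step_arm", "arguments": {
  "commands": [0, 0, 0, 0, 0, 0, 0.64, 0, 0, 0, 0, 0, 0, 0.64]
}}

```text
clock: 40.7
eef_pos: [398.1, -263.4, 120.2]
tool_rot: [-3.141, -0.002, 1.57]
force: [0.2, 0.7, 0.8]
width: 54.5
gripper_force: 0.0
```

```bash
python3 - <<'E'
from h import *
go([398.5,-265,13],1.57); print([x for x in scaps(snap('side'))])
E
```

```text
shift [-0.18  0.05 10.72] turn [-0.001 -0.002 -0.   ]
[(array([ 396.2, -262.5,   43. ]), array([213, 302,  24,  14, 161], dtype=int32))]
```

Request:
{"name": "step_arm", "arguments": {
  "commands": [-0.2, 0, 3, 0, 0, 0, 0.64, -0.2, 0, 6, 0, 0, 0, 0.64, -0.2, 0, 8.5, 0, 0, 0, 0.64, -0.2, 0, 10.2, 0, 0, 0, 0.64, -0.2, 0, 10.6, 0, 0, 0, 0.64, -0.2, 0, 10.6, 0, 0, 0, 0.3, -0.2, 0, 10.6, 0, 0, 0, 0.3, -0.2, 0, 10.6, 0, 0, 0, 0.3, -0.2, 0, 10.6, 0, 0, 0, 0.3]
}}

```text
clock: 41.65
eef_pos: [398.5, -267.3, 15.5]
tool_rot: [3.14, 0.001, 1.568]
force: [-0.4, 0.3, -0.4]
width: 37.9
gripper_force: 60.1
```

Request:
{"name": "step_arm", "arguments": {
  "commands": [0, 0, -4, 0, 0, 0, 0.3, 0, 0, -9, 0, 0, 0.14, 0.3, 0, 0, -14, 0, 0, 0.28, 0.3, 0, 4, -18.5, 0, 0, 0.42, 0.3, 0, 8, -18.5, 0, 0, 0.56, 0.3, 0, 8, -18.5, 0, 0, 0.7, 0.3, 0, 8, -18.5, 0, 0, 0.84, 0.3, 0, 8, -18.5, 0, 0, 0.98, 0.3, 0, 8, -18.5, 0, 0, 1.12, 0.3, 0, 8, -18.5, 0, 0, 1.26, 0.3]
}}

```text
clock: 42.65
eef_pos: [477.8, -267.0, 200.1]
tool_rot: [-3.142, -0.001, 0.302]
force: [-0.4, -0.2, -0.3]
width: 38.1
gripper_force: 60.4
```

```bash
python3 - <<'E'
from h import *
go(M(-85,0,195));print(ctrl.read_state()['width'])
E
```

```text
shift [ 10.69 -36.38   0.52] turn [-0.    -0.001  0.362]
38.1198125386063
```

Request:
{"name": "step_arm", "arguments": {
  "commands": [1.3, -4.5, 0, 0, 0, 0.14, 0.3, 2.6, -9, 0, 0, 0, 0.28, 0.3, 4, -13.5, 0, 0, 0, 0.362, 0.3, 5.3, -18, 0, 0, 0, 0.362, 0.3, 6.6, -22.5, 0, 0, 0, 0.362, 0.3, 8, -27, 0, 0, 0, 0.362, 0.3, 9.3, -31.5, 0, 0, 0, 0.362, 0.3, 10.4, -35, 0, 0, 0, 0.362, 0.3, 10.7, -36.4, 0, 0, 0, 0.362, 0.3, 10.7, -36.4, 0, 0, 0, 0.362, 0.3]
}}

```text
clock: 43.65
eef_pos: [469.1, 114.3, 199.7]
tool_rot: [-3.141, 0.0, -0.05]
force: [0.5, -1.0, -0.8]
width: 37.9
gripper_force: 60.4
```

Request:
{"name": "step_arm", "arguments": {
  "commands": [0, 0, 0, 0, 0, 0, 0.3, 0, 0, 0, 0, 0, 0, 0.3]
}}

```text
clock: 43.85
eef_pos: [469.8, 109.8, 200.1]
tool_rot: [3.141, -0.001, -0.058]
force: [0.3, -0.6, 0.3]
width: 38.1
gripper_force: 60.4
```

```bash
python3 - <<'E'
from h import *
go(M(-85,0,45));print(ctrl.read_state()['width'])
E
```

```text
shift [ 0.16 -0.24 15.51] turn [ 0.001 -0.001  0.002]
38.056934714110774
```

Request:
{"name": "step_arm", "arguments": {
  "commands": [0.2, -0.2, 4, 0, 0, 0, 0.3, 0.2, -0.2, 8, 0, 0, 0, 0.3, 0.2, -0.2, 11.5, 0, 0, 0, 0.3, 0.2, -0.2, 14, 0, 0, 0, 0.3, 0.2, -0.2, 15.2, 0, 0, 0, 0.3, 0.2, -0.2, 15.5, 0, 0, 0, 0.3, 0.2, -0.2, 15.5, 0, 0, 0, 0.3]
}}

```text
clock: 44.55
eef_pos: [472.3, 113.1, 45.2]
tool_rot: [3.142, -0.001, -0.056]
force: [0.5, -0.2, -0.3]
width: 38.1
gripper_force: 60.4
```

Request:
{"name": "step_arm", "arguments": {
  "commands": [0, 0, 0, 0, 0, 0, 0.62, 0, 0, 0, 0, 0, 0, 0.62, 0, 0, 0, 0, 0, 0, 0.62, 0, 0, -3, 0, 0, 0, 0.62, 0, 0, -7, 0, 0, 0, 0.62, 0, 0, -12, 0, 0, 0, 0.62, 0, 0, -17, 0, 0, 0, 0.62, 0, 0, -17, 0, 0, 0, 0.62]
}}

```text
clock: 45.35
eef_pos: [475.9, 114.1, 220.7]
tool_rot: [-3.137, -0.011, -0.054]
force: [0.6, 0.4, 0.2]
width: 53.1
gripper_force: 0.0
```

```bash
python3 - <<'E'
from h import *
d=knob(); go([377,116,190]); C=cloud(d)
k=(C[...,0]>340)&(C[...,0]<440)&(C[...,1]>50)&(C[...,1]<180)&(C[...,2]>100)&(C[...,2]<200); c=C[k]
for x in range(350,440,10):
    q=c[(c[:,0]>=x)&(c[:,0]<x+10)]
    if len(q): print(x,len(q),q[:,1].min().round(),q[:,1].max().round(),q[:,2].min().round(),q[:,2].max().round())
crop(d,'s9.png',255,110,140,105,5)
E
```

```text
knob top [125.  125.4 125.7]
cap in mouth 112
 shift [-9.69  0.39  2.73] turn [-0.003 -0.007  0.007]
390 49 96.0 131.0 145.0 168.0
400 53 95.0 130.0 146.0 168.0
410 36 64.0 130.0 139.0 174.0
420 320 62.0 162.0 100.0 176.0
430 50 121.0 163.0 100.0 175.0
```

View pics/s9.png

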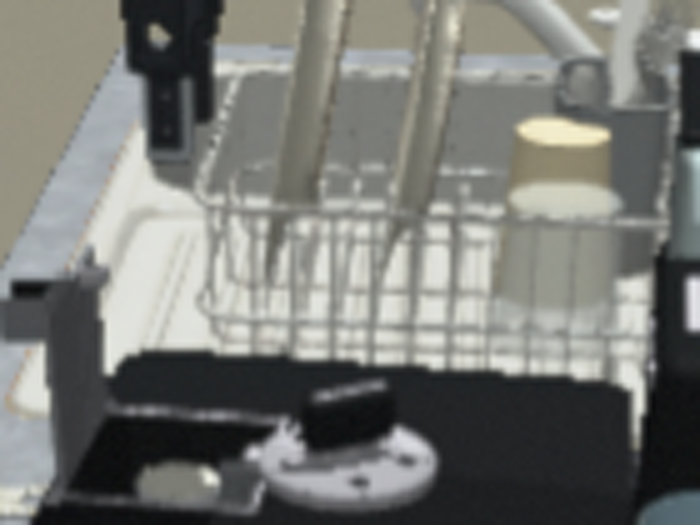

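Capsule 4 stands in the pocket. The hatch is about upright, with its grip near x≈396, z≈157. I'll pinch it there and swing it shut.

Request:
{"name": "step_arm", "arguments": {
  "commands": [-4, 0, 0, 0, 0, 0, 0.58, -7.8, 0.2, 0, 0, 0, 0, 0.58, -7.8, 0.2, 2, 0, 0, 0, 0.58, -7.8, 0.2, 3, 0, 0, 0, 0.58, -7.8, 0.2, 3, 0, 0, 0, 0.58, -7.8, 0.2, 3, 0, 0, 0, 0.58]
}}

```text
clock: 46.0
eef_pos: [394.3, 115.7, 184.5]
tool_rot: [3.141, 0.0, -0.055]
force: [0.5, -0.7, 0.4]
width: 49.7
gripper_force: 0.0
```

```bash
python3 - <<'E'
from h import *
go([397,115.5,140])
E
```

```text
shift [0.27 0.   4.45] turn [0.001 0.    0.005]
```

Request:
{"name": "step_arm", "arguments": {
  "commands": [0.25, 0, 2, 0, 0, 0, 0.58, 0.25, 0, 4, 0, 0, 0, 0.58, 0.25, 0, 4.4, 0, 0, 0, 0.58, 0.25, 0, 4.4, 0, 0, 0, 0.58, 0.25, 0.15, 4.4, 0, 0, 0, 0.2, 0.25, 0.3, 4.4, 0, 0, 0, 0.2, 0.25, 0.3, 4.4, 0, 0, 0, 0.2, 0.25, 0.3, 4.4, 0, 0, 0, 0.2, 0.25, 0.3, 4.4, 0, 0, 0, 0.2]
}}

```text
clock: 46.9
eef_pos: [396.5, 114.6, 142.0]
tool_rot: [-3.138, -0.001, -0.053]
force: [-1.0, 3.8, 7.5]
width: 22.6
gripper_force: 58.4
```

Request:
{"name": "step_arm", "arguments": {
  "commands": [1.1, 0, -0.29, 0, 0, 0, 0.2, 2.22, 0, -0.43, 0, 0, 0, 0.2, 3.36, 0, -0.41, 0, 0, 0, 0.2, 4.48, 0, -0.23, 0, 0, 0, 0.2, 5.57, 0, 0.1, 0, 0, 0, 0.2, 6.6, 0, 0.58, 0, 0, 0, 0.2, 7.55, 0, 1.2, 0, 0, 0, 0.2, 8.41, 0, 1.94, 0, 0, 0, 0.2, 9.15, 0, 2.8, 0, 0, 0, 0.2, 9.7, 0, 3.63, 0, 0, 0, 0.2]
}}

```text
clock: 47.9
eef_pos: [497.8, 107.5, 106.7]
tool_rot: [-3.141, -0.009, -0.054]
force: [4.5, 0.7, 10.9]
width: 22.8
gripper_force: 68.7
```

```bash
python3 - <<'E'
from h import *
s=ctrl.read_state(); print(s['eef_pos'],s['force'],s['width']); d=snap('side'); crop(d,'s10.png',255,130,140,105,5)
E
```

```text
[497.7690025  107.52737186 106.7392859 ] [ 4.50287278  0.74201167 10.8858031 ] 22.754415675661754
```

View pics/s10.png

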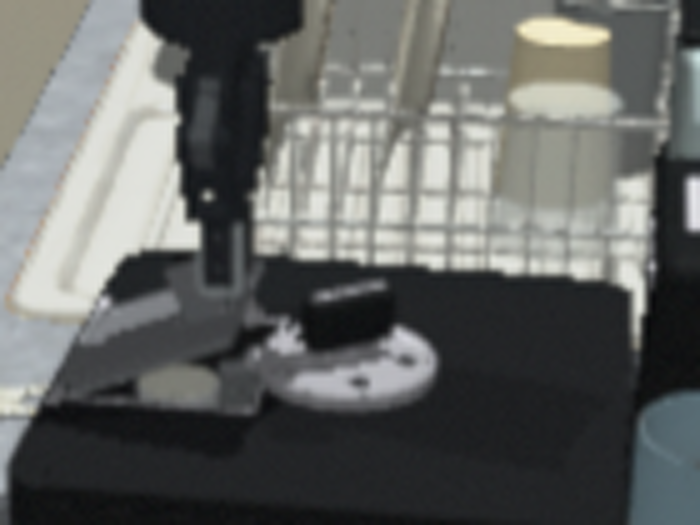

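The hatch is down to about 15–20°. I'll swing it further, release, then push down with the fingers shut.

Request:
{"name": "step_arm", "arguments": {
  "commands": [0.3, 0, 0.5, 0, 0, 0, 0.2, 0.5, 0, 0.95, 0, 0, 0, 0.2, 0.6, 0, 1.38, 0, 0, 0, 0.2, 0.6, 0, 1.38, 0, 0, 0, 0.2, 0.6, 0, 1.38, 0, 0, 0, 0.55, 0.6, 0, 1.38, 0, 0, 0, 0.55, 0.6, 0, 1.38, 0, 0, 0, 0.55, 0.6, 0, -2, 0, 0, 0, 0.55, 0.6, 0, -5, 0, 0, 0, 0.3, 0.6, 0, -5, 0, 0, 0, 0]
}}

```text
clock: 48.95
eef_pos: [500.9, 107.1, 157.5]
tool_rot: [-3.14, -0.006, -0.055]
force: [0.2, 0.2, -0.0]
width: 18.7
gripper_force: 0.0
```

Request:
{"name": "step_arm", "arguments": {
  "commands": [0, 0, 0, 0, 0, 0, 0, 0, 0, 0, 0, 0, 0, 0, 0, 0, 0, 0, 0, 0, 0, 0, 0, 0, 0, 0, 0, 0]
}}

```text
clock: 49.35
eef_pos: [498.3, 107.3, 153.7]
tool_rot: [3.141, 0.001, -0.054]
force: [0.2, -0.3, -0.1]
width: 0.1
gripper_force: 0.0
```

```bash
python3 - <<'E'
from h import *
print(ctrl.read_state()['width']); go(M(-60,0,118)); d=snap('side'); C=cloud(d)
k=(abs(C[...,0]-497)<25)&(abs(C[...,1]-110)<25)&(C[...,2]>95)&(C[...,2]<140); c=C[k]; print(k.sum(),c.min(0).round(),c.max(0).round(),np.percentile(c[:,2],[50,90,97]))
E
```

```text
0.07046520534654467
 shift [-0.18 -0.33  3.57] turn [0.001 0.001 0.006]
235 [472.  85.  95.] [516. 135. 131.] [111.50447047 126.95259733 129.217491  ]
```

Request:
{"name": "step_arm", "arguments": {
  "commands": [-0.3, -0.3, 1.5, 0, 0, 0, 0, -0.3, -0.3, 2.5, 0, 0, 0, 0, -0.3, -0.3, 3, 0, 0, 0, 0, -0.3, -0.3, 3.4, 0, 0, 0, 0, -0.2, -0.3, 3.7, 0, 0, 0, 0, -0.2, -0.3, 4, 0, 0, 0, 0, -0.2, -0.3, 4, 0, 0, 0, 0]
}}

```text
clock: 50.1
eef_pos: [497.0, 110.5, 114.3]
tool_rot: [3.142, 0.0, -0.054]
force: [-0.2, 0.3, 0.4]
width: 0.2
gripper_force: 0.0
```

Request:
{"name": "step_arm", "arguments": {
  "commands": [0, 0, 0.2, 0, 0, 0, 0, 0, 0, 0.4, 0, 0, 0, 0, 0, 0, 0.4, 0, 0, 0, 0]
}}

```text
clock: 50.4
eef_pos: [496.9, 110.6, 110.3]
tool_rot: [-3.142, 0.0, -0.054]
force: [-0.7, -0.2, 1.3]
width: -0.5
gripper_force: 0.0
```

```bash
python3 - <<'E'
from h import *
print(ctrl.read_state()['force']); d=snap('side'); crop(d,'s11.png',255,130,140,105,5)
E
```

```text
[-0.7252159  -0.23748074  1.32345954]
```

View pics/s11.png

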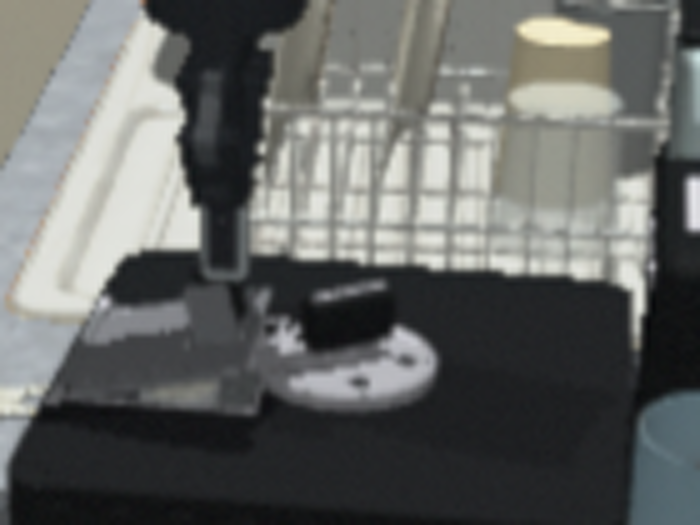

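Request:
{"name": "step_arm", "arguments": {
  "commands": [0, 0, 0.25, 0, 0, 0, 0, 0, 0, 0.5, 0, 0, 0, 0, 0, 0, 0.75, 0, 0, 0, 0, 0, 0, 0.75, 0, 0, 0, 0]
}}

```text
clock: 50.85
eef_pos: [496.9, 110.5, 102.6]
tool_rot: [3.141, 0.0, -0.054]
force: [0.0, -0.9, 0.7]
width: -0.0
gripper_force: 0.0
```

Request:
{"name": "step_arm", "arguments": {
  "commands": [0, 0, 0.25, 0, 0, 0, 0, 0, 0, 0.5, 0, 0, 0, 0, 0, 0, 0.5, 0, 0, 0, 0]
}}

```text
clock: 51.15
eef_pos: [496.8, 110.6, 97.6]
tool_rot: [3.142, 0.001, -0.054]
force: [-0.0, 0.8, 0.0]
width: -0.6
gripper_force: 0.0
```

Request:
{"name": "step_arm", "arguments": {
  "commands": [0, 0, 0.3, 0, 0, 0, 0, 0, 0, 0.6, 0, 0, 0, 0, 0, 0, 0.9, 0, 0, 0, 0, 0, 0, 0.9, 0, 0, 0, 0]
}}

```text
clock: 51.55
eef_pos: [499.0, 109.7, 91.6]
tool_rot: [-3.14, -0.004, -0.056]
force: [-4.3, -2.7, 25.5]
width: -0.0
gripper_force: 12.9
```

Request:
{"name": "step_arm", "arguments": {
  "commands": [0, 0, 0.2, 0, 0, 0, 0, 0, 0, 0.4, 0, 0, 0, 0, 0, 0, 0.4, 0, 0, 0, 0]
}}

```text
clock: 51.85
eef_pos: [499.0, 109.8, 88.0]
tool_rot: [-3.139, -0.005, -0.056]
force: [0.6, 0.4, -0.7]
width: 0.3
gripper_force: 0.1
```

```bash
python3 - <<'E'
from h import *
d=snap('side'); crop(d,'s12.png',255,130,140,105,5)
E
```

```text
(no output)
```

View pics/s12.png

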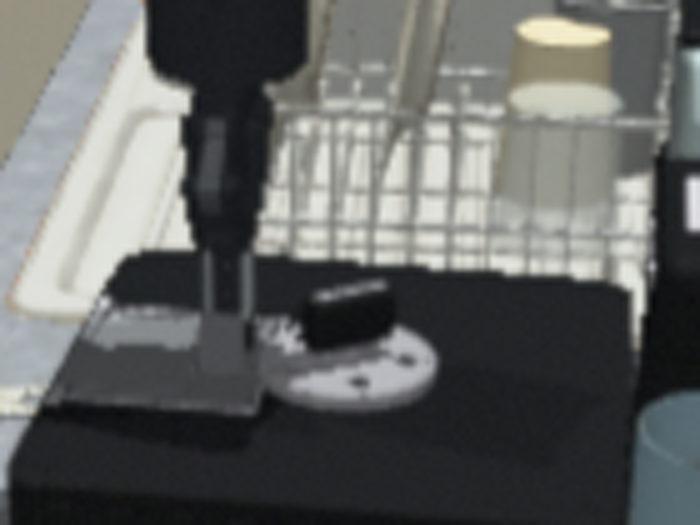

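The hatch now looks flush, and the force rose to 25 N and then fell to zero, as if it snapped. I'll press once more to be sure, then withdraw.

Request:
{"name": "step_arm", "arguments": {
  "commands": [0, 0, 0.3, 0, 0, 0, 0, 0, 0, 0.6, 0, 0, 0, 0, 0, 0, 0.8, 0, 0, 0, 0, 0, 0, 0.8, 0, 0, 0, 0]
}}

```text
clock: 52.3
eef_pos: [499.4, 110.5, 84.2]
tool_rot: [-3.135, -0.006, -0.057]
force: [-15.6, 0.2, 78.0]
width: -0.2
gripper_force: 38.6
```

Request:
{"name": "step_arm", "arguments": {
  "commands": [0, 0, -2, 0, 0, 0, 0, 0, 0, -5, 0, 0, 0, 0, 0, 0, -9, 0, 0, 0, 0, 0, 3, -12, 0, 0, 0, 0, 0, 8, -12, 0, 0, 0, 0, 0, 13, -12, 0, 0, 0, 0, 0, 18, -12, 0, 0, 0, 0, 0, 23, -12, 0, 0, 0, 0, 0, 23, -12, 0, 0, 0, 0]
}}

```text
clock: 53.2
eef_pos: [483.1, -128.1, 197.6]
tool_rot: [3.136, -0.002, -0.067]
force: [-0.1, 0.9, -0.4]
width: 0.1
gripper_force: 0.0
```

```bash
python3 - <<'E'
from h import *
d=snap('top'); e=load('top'); knob(); d=load('side')
a=d['image'][150:270,255:395]; b=e['image'][220:340,150:290]
cv2.imwrite('pics/f.png',cv2.resize(np.hstack([a,b])[:,:,::-1],None,fx=2.8,fy=2.8,interpolation=cv2.INTER_CUBIC))
for q in (d,e):
    C=cloud(q)
    k=(abs(C[...,0]-497)<25)&(abs(C[...,1]-110)<25)&(C[...,2]>95)&(C[...,2]<140); c=C[k]; print(k.sum(),np.percentile(c[:,2],[50,90,97]))
    for xm in(-120,-100,-80):
        P=C[(np.hypot(*(C[...,:2]-M(xm)[:2]).transpose(2,0,1))<12)&(C[...,2]>60)]; print(xm,np.median(P[:,2]).round(1))
E
```

```text
knob top [125.  125.9 126.6]
cap in mouth 0
117 [106.38925524 112.96617217 113.86752372]
-120 83.9
-100 83.4
-80 83.7
124 [112.26898282 115.60184332 117.10397165]
-120 84.7
-100 84.9
-80 85.4
```

View pics/f.png

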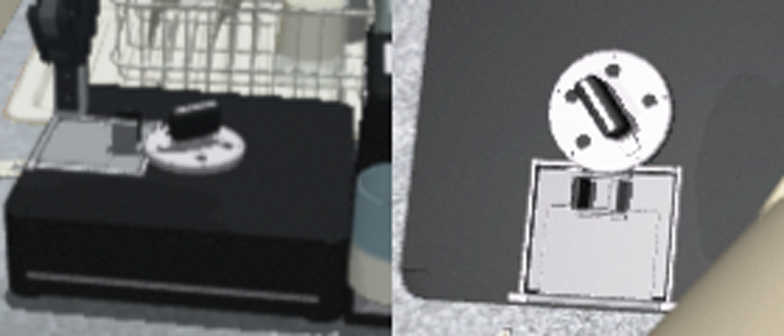

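```bash
python3 -c "
from cell import ctrl
print(ctrl.finish_job())"
```

```text
the job is handed in; nothing more can be done
None
```

I handed the job in after about 53 s: the used capsule is in the bowl, the four fresh capsules stand one to a pocket, the knob is down, and the hatch is flush and felt latched (a snap when pressed, not tested by pulling); I saw no movement of the mug, spoon or salt shaker, but did not measure them, and the last press reached 78 N at the wrist (limit 120 N).

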